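Put the ink cartridges away in the child-safe canister

ROBOT

A 6-joint arm with a two-finger parallel gripper is mounted at the origin on a cart in front of the work surface, level with it; the furniture and walls round the work are solid. World frame = base frame: x ahead of the robot, y to its left, z up, the work surface at z = 0. Lengths are in m, angles in rad, forces in N, time in s.
With the tool pointing down it reaches from about 0.35 to 0.975 m from the base axis. Payload 4.9 kg.
Tool frame: the origin (TCP) lies midway between the tips of the shut fingers; the grasp point (between the pads) lies manip.tcp_to_grasp behind it (manip.tcp_to_grasp is the distance from the TCP to the grasp point, in m); z points along the fingers, y is the line along which they close (so a half turn about z gives the same grasp; the last joint's range is limited). The gripper opens to 85 mm and grips with 20 to 120 N. Pads are 22 mm wide; open, the fingers measure 114 mm over their backs; the gripper's body (76 mm by 85 mm) begins 54 mm behind the grasp point. The pads swing forward as they close: fully open they stand 13 mm farther back than shut.
Start: joints at [-1.23, 0.053, 1.613, -0, 1.476, -0.119], TCP at [0.277, -0.56, 0.231] pointing down, gripper open.
Joint ranges: [-3.01, 3.01], [-1.01, 2.22], [0.06, 2.58], [-1.02, 4.17], [0.09, 2.62], [-3.14, 3.14]. Speed limits (rad/s): [2.57, 2.57, 3.14, 3.14, 3.14, 3.14].

INTERFACE

Orientations are given as a unit quaternion [w, x, y, z].
In Python, from plant import manip, grab_frame, calibration, job_done gives the robot as it stands.
- The arm moves only by the tool send_rows, never from a script. Its argument "rows" is a list of rows, each an object of numbers: "x", "y", "z": the shift along the tool's x, y, z normalised to -1 to 1, where 1 is 15 cm; "wx", "wy", "wz": the turn, a rotation vector about the tool's x, y, z normalised to -1 to 1, where 1 is pi/4 rad; "hand": the opening, from -1 (shut) to 1 (fully open). In form: [{"x": .., "y": .., "z": .., "wx": .., "wy": .., "wz": .., "hand": ..}, ...]. A call has exactly 10 rows; each row shifts and turns the commanded pose from where the row before left it, along the tool's axes as they then stand; what a row does not reach is not made up. A row lasts 1/12 s, in which the tool goes at most 41.7 mm and 7.16 degrees, less where a joint would pass 70% of its speed; a pose out of reach is approached as far as the arm can. A call with a number of a shift or a turn outside -1 to 1 is refused whole. A call with a gripper value outside its range is refused whole. The fingers move at their own pace and stop on an object; the grip force is fixed at half the most. Time passes only in rows, so rows that do not move let the fingers close, or fill a call up. It gives the time, the measured TCP pose, the force, the opening and the grip force at its end, in the units of the state.
- manip.state(): the state, without advancing time (a new reading comes with each control period).
- grab_frame(name): name is "side" or "top"; returns the picture (480x640x3 uint8, blue, green, red); there is no depth.
- calibration(name): a dict with "camera_matrix" (3x3 intrinsics, pixels), "R" (3x3) and "t" (3): a world point X has camera coordinates R X + t. Camera axes: x right, y down, z forward; pixel columns grow to the right and rows downward; lengths in m; the calibration is good to about 2 mm. A picture is of the moment at which its call begins. calibration takes no time and is no camera call.
- job_done(): hands the job in; it is judged then, once.
The state is a dict: "time": time; "joint_pos": joint angles; "joint_vel": joint speeds; "joint_efforts": joint torques, N m; "tool_pos": TCP position; "tool_rot": TCP orientation; "contact_force": force on the tool from outside, world axes, zero at the start; "ft_torque": the same for the moment, N m; "gripper_width": opening from 0.0 (shut) to 1.0 (fully open); "grasp_force": force on a finger pad.
Only numpy, scipy, OpenCV 4.12 (cv2) and the standard library are available. Lean on these libraries where they do the work, as an engineer would, in place of code of your own. Each camera call takes 0.05 s, during which the arm holds its last target. There are 200 camera calls.

TASK

The loose ink cartridges standing on the desk belong in the child-safe canister. Squeeze the two tabs on the cap's raised grip while you turn the cap anticlockwise, lift it off and stand it upright on the clear desk to the right of the canister; stand every loose cartridge upright, fully down, in a bore of its own; then put the cap back on fully down, turn it clockwise to its stop with the tabs squeezed, and let go so that both tabs spring out and it is locked. Leave the ink bottle, the notebook and the stapler where they are.

Things in the scene. Friction and masses are not known exactly. Their poses are not given: they have to be found in the camera images.
- canister: Round plastic canister, fixed (never moves or turns), origin at the centre of its underside on the desk, z up. Grey foot 150 mm across, 24 mm high; on it a white neck 106 mm across up to z = 64 mm holding four upright bores. Two lugs on the neck's +x and -x sides (out to 60 mm from the axis, z 35 to 41 mm) hold the cap down. The cap is on it and locked at the start.
- neck_top (a point): Centre of the canister's neck, 64 mm up. Round it, within 21 mm of the axis near the canister's +y and -y sides, four small ribs (up to 73 mm above the desk) take the cap's two locking pins. Keep the fingertips above them.
- seat (a point): On the canister's axis, 24 mm above its underside: the cap's rim centre (cap origin) is here when the cap is down. Locked, cap x lies along canister x (either way round) and the cap can still be lifted about 3 mm. With the tabs out two pins keep it from turning; with them in it turns anticlockwise seen from above, clockwise only 3 degrees past locked to a stop.
- free_spot (a point): Point on the desk to the right of the canister that is always clear: the cap can be stood with its centre here and touches nothing.
- cap: Deep grey round safety cap, about 200 g, 136 mm across, 108 mm high in all, open below; origin at the centre of its lower rim, z up; the same after half a turn. Flat roof at z = 83 mm, and on it a raised grip 96 mm long (along cap x), 40 mm wide, 26 mm high, with a black spring tab on each long side (+y and -y). Two inner lugs at its +x and -x sides.
- cap_rim (a point): The cap's rim centre. Turned 40 to 110 degrees anticlockwise of locked (60 is good) its lugs are clear and it lifts straight up: 45 mm clears the neck, 80 mm clears cartridges in the bores. To refit, lower it over the neck (about 3 mm play) at that angle with the tabs in, down to its seat, turn it clockwise to locked, let go: the pins snap in within 8 degrees either side.
- cap_grip (a point): On the cap's axis at mid-height of the tabs, 96 mm above its rim, 13 mm above its roof. Tabs 36 mm long, 22 mm high (85 to 107 mm above the rim), 60 mm over their outer faces when out, 48 mm fully in. A gripper closing along cap y with 40 N or more presses both fully in and carries the cap so.
- tab_a (a joint): Inward travel of the tab on the cap's +y side: 0 out, 0.006 m fully in; spring 4 N rising to 13 N.
- tab_b (a joint): Inward travel of the tab on the cap's -y side: 0 out, 0.006 m fully in; spring 4 N rising to 13 N.
- bore0 (a point): Centre of the mouth of a bore, 64 mm above the canister's underside, 25.5 mm from the canister's axis in +x +y. Bore 29 mm across, 40 mm deep; adjacent bores 51 mm apart. Empty at the start. A gripper that closes along the line through the canister's axis has room beside a cartridge in it.
- bore1 (a point): Centre of the mouth of a bore, 64 mm above the canister's underside, 25.5 mm from the canister's axis in -x +y. Bore 29 mm across, 40 mm deep; adjacent bores 51 mm apart. Empty at the start. A gripper that closes along the line through the canister's axis has room beside a cartridge in it.
- bore2 (a point): Centre of the mouth of a bore, 64 mm above the canister's underside, 25.5 mm from the canister's axis in -x -y. Bore 29 mm across, 40 mm deep; adjacent bores 51 mm apart. Empty at the start. A gripper that closes along the line through the canister's axis has room beside a cartridge in it.
- bore3 (a point): Centre of the mouth of a bore, 64 mm above the canister's underside, 25.5 mm from the canister's axis in +x -y. Bore 29 mm across, 40 mm deep; adjacent bores 51 mm apart. Empty at the start. A gripper that closes along the line through the canister's axis has room beside a cartridge in it.
- cartridge0: Ink cartridge, upright round cylinder 26 mm across its foot (24.4 mm in its top 20 mm) and 72 mm high, aluminium, black top, 80 g, heavy chamfered steel foot (it slides rather than topples); origin at the centre of its underside, z up. Starts standing on the desk; may be absent (3 or 4 are there). In a bore its origin is 24 mm above the desk and 32 mm of it stands proud.
- cartridge1: Ink cartridge, upright round cylinder 26 mm across its foot (24.4 mm in its top 20 mm) and 72 mm high, aluminium, black top, 80 g, heavy chamfered steel foot (it slides rather than topples); origin at the centre of its underside, z up. Starts standing on the desk; may be absent (3 or 4 are there). In a bore its origin is 24 mm above the desk and 32 mm of it stands proud.
- cartridge2: Ink cartridge, upright round cylinder 26 mm across its foot (24.4 mm in its top 20 mm) and 72 mm high, aluminium, black top, 80 g, heavy chamfered steel foot (it slides rather than topples); origin at the centre of its underside, z up. Starts standing on the desk; may be absent (3 or 4 are there). In a bore its origin is 24 mm above the desk and 32 mm of it stands proud.
- cartridge3: Ink cartridge, upright round cylinder 26 mm across its foot (24.4 mm in its top 20 mm) and 72 mm high, aluminium, black top, 80 g, heavy chamfered steel foot (it slides rather than topples); origin at the centre of its underside, z up. Starts standing on the desk; may be absent (3 or 4 are there). In a bore its origin is 24 mm above the desk and 32 mm of it stands proud.
- ink_bottle: Square blue glass ink bottle 48 mm wide, 56 mm high, origin under its centre, standing among the cartridges; leave alone.
- notebook: Green pocket notebook 141 x 91 x 14 mm lying at the right front of the desk, origin under its centre; leave alone.
- stapler: Black stapler 36 x 132 x 47 mm behind the canister, origin under its centre; leave alone.
Mind the look-alikes: they are no part of the job. Leave any orange or yellow look-alike of the cartridge2 alone.

How it is judged:
On the way, in this order (a step that is already met when the one before it is completed fails the run):
1. with both tabs squeezed in, the cap is turned at least 40 degrees from locked (value of joint each of tab_a, tab_b above 0.004 m and angle between the x axis of cap and the x axis of canister, either way round above 0.7 rad), for 0.1 s.
2. the cap stands upright on the desk beside the canister, let go (height (world z) of cap below 0.004 m and horizontal distance between cap and canister above 0.145 m and angle between cap's own z axis and vertical below 0.05 rad and value of joint each of tab_a, tab_b below 0.0015 m and linear speed of cap below 0.02 m/s), for 0.2 s.
3. every loose cartridge stands fully down in a bore ((horizontal distance between cartridge0 and bore0 below 0.005 m or horizontal distance between cartridge0 and bore1 below 0.005 m or horizontal distance between cartridge0 and bore2 below 0.005 m or horizontal distance between cartridge0 and bore3 below 0.005 m) and z of each of cartridge0, cartridge1, cartridge2, cartridge3 in the frame of canister below 0.028 m and angle between each of cartridge0, cartridge1, cartridge2, cartridge3's own z axis and vertical below 0.12 rad and (horizontal distance between cartridge1 and bore0 below 0.005 m or horizontal distance between cartridge1 and bore1 below 0.005 m or horizontal distance between cartridge1 and bore2 below 0.005 m or horizontal distance between cartridge1 and bore3 below 0.005 m) and (horizontal distance between cartridge2 and bore0 below 0.005 m or horizontal distance between cartridge2 and bore1 below 0.005 m or horizontal distance between cartridge2 and bore2 below 0.005 m or horizontal distance between cartridge2 and bore3 below 0.005 m) and (horizontal distance between cartridge3 and bore0 below 0.005 m or horizontal distance between cartridge3 and bore1 below 0.005 m or horizontal distance between cartridge3 and bore2 below 0.005 m or horizontal distance between cartridge3 and bore3 below 0.005 m)), for 0.2 s.
At the end, for the whole second after the job is handed in: Every cartridge present stands upright in a bore (5 mm from its axis, origin under 28 mm above the canister's underside); the cap is down on the canister (origin 21 to 27.5 mm up, within 6 mm of the axis), within 0.2 rad of locked, both tabs out (under 1.5 mm in), all at rest (all of step 3 and z of cap in the frame of canister between 0.021 and 0.0275 m and horizontal distance between cap and canister below 0.006 m and angle between cap's own z axis and vertical below 0.05 rad and angle between the x axis of cap and the x axis of canister, either way round below 0.2 rad and value of joint each of tab_a, tab_b below 0.0015 m and linear speed of cap below 0.01 m/s); the robot touches nothing.
It fails at once if the ink bottle is pushed more than 30 mm or tipped (distance of ink_bottle from where it was at the start of the episode above 0.03 m or angle between ink_bottle's own z axis and vertical above 0.5 rad).
It fails at once if the notebook is pushed more than 30 mm or tipped (distance of notebook from where it was at the start of the episode above 0.03 m or angle between notebook's own z axis and vertical above 0.5 rad).
It fails at once if the stapler is pushed more than 30 mm or tipped (distance of stapler from where it was at the start of the episode above 0.03 m or angle between stapler's own z axis and vertical above 0.5 rad).
Of cartridge0, cartridge1, cartridge2, cartridge3 only 3 to 4 are there at a start; the rules pass over those that are not, and their reading is None.
At some moment in a run one of cap, cartridge0, cartridge1, cartridge2, cartridge3 may be knocked a few centimetres aside while the robot is not near it.
It also fails if it takes over 208 s, if anything falls off the work surface, if the arm or the gripper's body presses on something with over 40 N, if the wrist force passes 120 N, or if a joint passes its speed limit or range.

## Working session

There is one attempt and no reset: what is moved stays moved. The work goes in short steps, Python scripts to look and compute and a tool call to move; the robot and the scene stay as the last step left them, time stands still between calls to the robot, and variables do not carry over. Pictures are saved under pics/ and viewed, at most 14 in all, crops included, and the job is handed in when it is done.

Besides the shell and the picture viewer there is one more tool, called in YAML: its name, and indented under it one key for each argument. send_rows: Moves the arm, as the interface text tells. Scaled input: -1 to 1 covers 15 cm each way for a shift and pi/4 rad each way for a turn. Its arguments: {"type":"object","properties":{"rows":{"type":"array","items":{"type":"object","properties":{"x":{"type":"number","minimum":-1,"maximum":1},"y":{"type":"number","minimum":-1,"maximum":1},"z":{"type":"number","minimum":-1,"maximum":1},"wx":{"type":"number","minimum":-1,"maximum":1},"wy":{"type":"number","minimum":-1,"maximum":1},"wz":{"type":"number","minimum":-1,"maximum":1},"hand":{"type":"number"}}}}},"required":["rows"]}

```bash
ls; mkdir -p pics
python3 - <<'E'
from plant import manip, grab_frame, calibration
import cv2
print(manip.state(), manip.tcp_to_grasp)
for n in("side","top"):
    cv2.imwrite(f"pics/{n}0.png",grab_frame(n)); print(calibration(n))
E
```

```text
pics
{'time': 0.0, 'joint_pos': array([-1.22997884e+00,  5.33896145e-02,  1.61429642e+00, -3.20163399e-05,
        1.47598186e+00, -1.19040107e-01]), 'joint_vel': array([ 1.12317929e-03, -1.21897456e-03, -2.20011029e-04,  7.64151650e-05,
        2.06109848e-04,  5.38852868e-04]), 'joint_efforts': array([-1.16378660e-04, -3.93680549e+01, -3.70175958e+01, -1.52714742e-04,
        7.12100606e-03, -3.64584992e-06]), 'tool_pos': array([ 0.27714884, -0.55949838,  0.23004126]), 'tool_rot': array([-1.02948476e-03,  9.73681752e-01,  2.27909565e-01, -1.30661599e-04]), 'contact_force': array([ 0.45220532,  0.17327991, -0.17970581]), 'ft_torque': array([-0.00604589, -0.01668855,  0.0110002 ]), 'grasp_force': 0.0, 'gripper_width': 1.000846040943617} 0.0187
{'camera_matrix': array([[503.96030246,   0.        , 312.06284109],
       [  0.        , 503.96030246, 239.22408641],
       [  0.        ,   0.        ,   1.        ]]), 'R': array([[-0.94532247, -0.32602389,  0.00859385],
       [-0.21488309,  0.60280937, -0.76840492],
       [ 0.2453379 , -0.72823711, -0.63990626]]), 't': array([0.56274971, 0.19690497, 1.37771553])}
{'camera_matrix': array([[489.8320834 ,   0.        , 320.75459945],
       [  0.        , 489.8320834 , 239.75260583],
       [  0.        ,   0.        ,   1.        ]]), 'R': array([[ 0.02065593, -0.99965156, -0.01643424],
       [-0.99104194, -0.01830317, -0.13229083],
       [ 0.13194394,  0.01901962, -0.9910747 ]]), 't': array([0.04534471, 0.61205476, 1.28099898])}
```

View pics/top0.png

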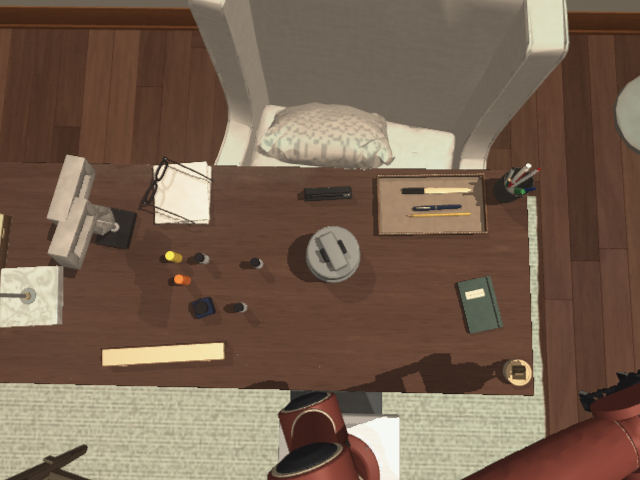

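View pics/side0.png

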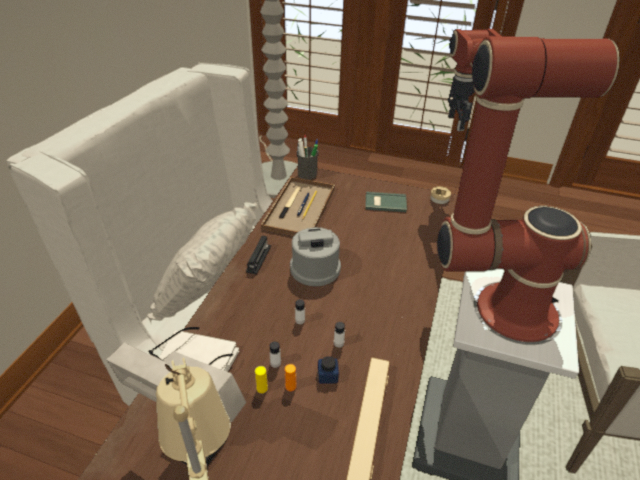

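Candidates for the cartridges, in top-view pixels: white body with black top at (204,258), (258,264) and (243,308). The look-alikes are yellow (173,257) and orange (181,281), and the blue ink bottle is at (203,307). By the description I choose the three white/aluminium ones with black tops. One close crop of each view will check this.

Run:
```python
import cv2,numpy as np
a=cv2.imread("pics/top0.png")[215:325,160:380]; b=cv2.imread("pics/side0.png")[220:400,240:380]
cv2.imwrite("pics/c1.png",cv2.resize(a,None,fx=3.6,fy=3.6,interpolation=cv2.INTER_CUBIC))
cv2.imwrite("pics/c2.png",cv2.resize(b,None,fx=3.3,fy=3.3,interpolation=cv2.INTER_CUBIC))
```

```text
(no output)
```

View pics/c1.png

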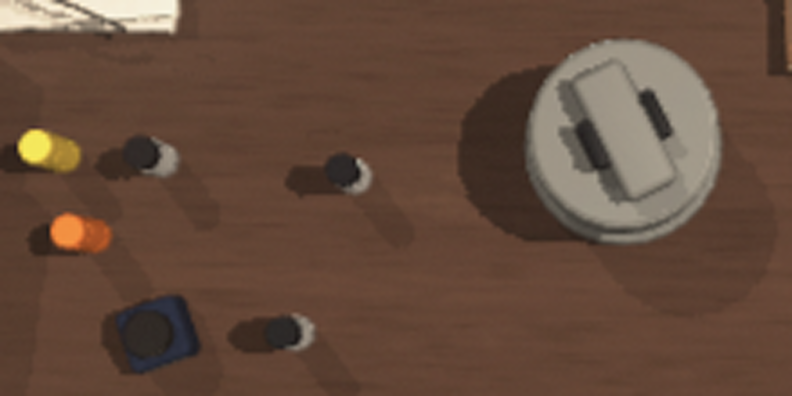

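View pics/c2.png

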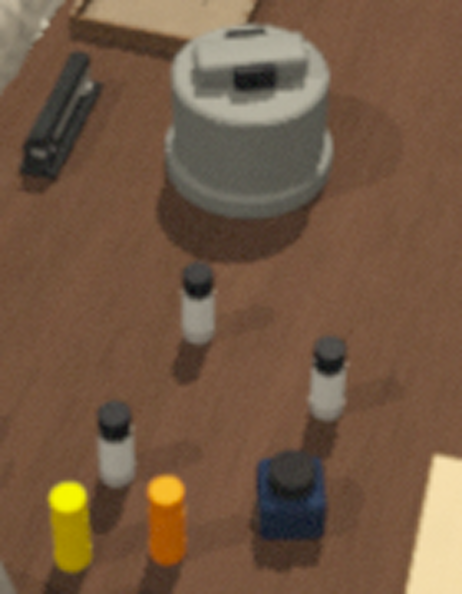

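The crops confirm three white cartridges with black tops. Their top discs in the top view are about A (199,257), B (256,262) and C (239,307). The cap and canister are centred near (333,252), with the grip running from upper left to lower right.

```bash
cat > h.py <<'E'
import cv2,numpy as np
from plant import manip, grab_frame, calibration
def project(n,P):
    c=calibration(n); q=np.atleast_2d(P)@c["R"].T+c["t"]; q=q@c["camera_matrix"].T
    return q[:,:2]/q[:,2:]
def ray(n,uv,z):
    c=calibration(n); d=c["R"].T@np.linalg.solve(c["camera_matrix"],[*uv,1]); o=-c["R"].T@c["t"]
    return o+d*(z-o[2])/d[2]
def circ(x,y,z,r,n=40):
    a=np.linspace(0,2*np.pi,n); return np.c_[x+r*np.cos(a),y+r*np.sin(a),0*a+z]
def sil(n,parts,shape=(480,640),s=8):
    m=np.zeros(shape,np.uint8)
    for p in parts: cv2.fillConvexPoly(m,np.round(cv2.convexHull(project(n,p).astype(np.float32))*s).astype(np.int32),255,cv2.LINE_AA,3)
    return m/255.
def cyl(x,y,z0,z1,r): return np.r_[circ(x,y,z0,r),circ(x,y,z1,r)]
E
python3 - <<'E'
from h import *
t={k:(160+u/3.6,215+v/3.6) for k,(u,v) in dict(A=(140,153),B=(344,170),C=(283,332)).items()}
s={k:(240+u/3.3,220+v/3.3) for k,(u,v) in dict(A=(115,410),B=(198,273),C=(329,347)).items()}
for k in t: print(k,ray("top",t[k],.072).round(4),ray("side",s[k],.072).round(4))
print("roof",ray("top",(160+623/3.6,215+134/3.6),.107),"grip",ray("top",(160+624/3.6,215+130/3.6),.132))
g=[ray("top",(160+u/3.6,215+v/3.6),.132) for u,v in [(573,82),(614,60),(676,181),(632,199)]]
print(np.round(g,4))
# canister pos: silhouette fit
from scipy.optimize import minimize
for n in("top","side"):
    im=cv2.imread(f"pics/{n}0.png"); hsv=cv2.cvtColor(im,cv2.COLOR_BGR2HSV)
    seg=((hsv[...,1]<70)&(hsv[...,2]>75)).astype(np.uint8)
    c=project(n,[.70,-.03,.06])[0].astype(int); 
    w=np.zeros_like(seg); cv2.circle(w,tuple(int(v) for v in c),60,1,-1); seg&=w
    N,l,st,ce=cv2.connectedComponentsWithStats(seg); i=1+st[1:,4].argmax()
    seg=cv2.morphologyEx((l==i).astype(np.uint8),cv2.MORPH_CLOSE,np.ones((9,9)))
    f=lambda p:np.abs(sil(n,[cyl(*p,0,.024,.075),cyl(*p,.024,.107,.068),cyl(*p,.107,.13,.02)])-seg).sum()
    best=min(((f((x,y)),x,y) for x in np.arange(.6,.8,.02) for y in np.arange(-.12,.08,.02)))
    r=minimize(f,best[1:],method="Nelder-Mead",options=dict(initial_simplex=[[best[1],best[2]],[best[1]+.01,best[2]],[best[1],best[2]+.01]]))
    print(n,st[i],best,r.x.round(4),r.fun,seg.sum())
for q in [(0.5,-.3),(.9,-.3),(.9,.4),(.5,.4)]: print(q, project("top",[*q,0]))
E
```

```text
A [0.5539 0.3766 0.072 ] [0.5591 0.3772 0.072 ]
B [0.5443 0.2266 0.072 ] [0.5488 0.232  0.072 ]
C [0.4264 0.2662 0.072 ] [0.4309 0.2697 0.072 ]
roof [0.57073414 0.02397494 0.107     ] grip [0.57084818 0.02349312 0.132     ]
[[ 0.6039  0.0597  0.132 ]
 [ 0.6199  0.0313  0.132 ]
 [ 0.536  -0.0131  0.132 ]
 [ 0.523   0.0171  0.132 ]]
top [ 308  226   53   41 1427] (np.float64(1141.4117647058824), np.float64(0.6), np.float64(0.020000000000000018)) [0.5739 0.0242] 1081.0745098039215 1523
side [ 222  173   70   89 2562] (np.float64(2620.478431372549), np.float64(0.8000000000000002), np.float64(-0.059999999999999984)) [ 0.857  -0.1091] 1516.6000000000001 2569
(0.5, -0.3) [[450.60863626 284.31623073]]
(0.9, -0.3) [[448.59563751 143.33803493]]
(0.9, 0.4) [[203.83529472 139.79081782]]
(0.5, 0.4) [[196.29207001 279.24517512]]
```

```bash
cat >> h.py <<'E'
from scipy.optimize import minimize
def soft(im):
    "desk-likeness: chroma (R-B)/sum; desk and its shadows are brown, objects grey"
    f=im.astype(float); return (f[...,2]-f[...,0])/(f.sum(2)+1)
def fit(n,im,parts,p0,win=45,lo=None):
    c=project(n,[*p0,.05])[0].astype(int)
    sl=(slice(max(c[1]-win,0),c[1]+win),slice(max(c[0]-win,0),c[0]+win))
    s=soft(im); bg=np.median(s[sl]); 
    a=np.clip((bg-s)/(bg-.03),0,1)[sl]; a[a<.25]=0
    f=lambda p:((sil(n,parts(p))[sl]-a)**2).sum()
    g=min((f((p0[0]+i,p0[1]+j)),p0[0]+i,p0[1]+j) for i in np.arange(-.012,.0121,.004) for j in np.arange(-.012,.0121,.004))[1:]
    r=minimize(f,g,method="Nelder-Mead",options=dict(initial_simplex=[[g[0],g[1]],[g[0]+.004,g[1]],[g[0],g[1]+.004]],xatol=1e-4))
    return r.x,r.fun,a
cart=lambda p:[cyl(*p,0,.052,.013),cyl(*p,.052,.072,.0122)]
can=lambda p:[cyl(*p,0,.024,.075),cyl(*p,.024,.107,.068),cyl(*p,.107,.13,.025)]
E
python3 - <<'E'
from h import *
for n in("top","side"):
    im=cv2.imread(f"pics/{n}0.png")
    for k,p in dict(A=(.556,.377),B=(.547,.229),C=(.429,.268)).items():
        x,f,a=fit(n,im,cart,p,16 if n=="top" else 19); print(n,k,x.round(4),round(f,1),a.sum().round(1),sil(n,cart(x)).sum().round(1))
    x,f,a=fit(n,im,can,(.572,.024),36 if n=="top" else 45); print(n,"can",x.round(4),round(f,1),a.sum().round(1),sil(n,can(x)).sum().round(1))
    cv2.imwrite(f"pics/{n}_a.png",cv2.resize(a*255,None,fx=4,fy=4))
E
```

```text
top A [0.5549 0.377 ] 27.7 104.6 166.4
top B [0.5461 0.2289] 21.2 92.5 137.1
top C [0.4268 0.2679] 22.4 99.2 145.0
top can [0.572  0.0239] 138.4 2107.4 2602.9
side A [0.5596 0.3816] 32.9 237.9 313.0
side B [0.5509 0.2305] 36.4 204.7 279.9
side C [0.431  0.2709] 31.6 224.3 297.1
side can [0.5796 0.021 ] 254.2 2759.4 2703.9[ WARN:0@1.670] global loadsave.cpp:1063 imwrite_ Unsupported depth image for selected encoder is fallbacked to CV_8U.
```

```bash
cat >> h.py <<'E'
from scipy.spatial.transform import Rotation as Ro
def go(x,y,z,yaw=None):
    "print the shift/turn (normalised, tool axes) from the measured pose to a tool-down pose; yaw = world angle of tool x, deg"
    s=manip.state(); q=s["tool_rot"]; R=Ro.from_quat([*q[1:],q[0]]); M=R.as_matrix()
    cur=np.degrees(np.arctan2(M[1,0],M[0,0])); yaw=cur if yaw is None else yaw
    d=R.inv().apply(np.array([x,y,z])-s["tool_pos"])
    a=np.radians(yaw); T=np.c_[[np.cos(a),np.sin(a),0],[np.sin(a),-np.cos(a),0],[0,0,-1]]
    w=(R.inv()*Ro.from_matrix(T)).as_rotvec()
    print("t %.2f pos %s yaw %.2f F %s w %.3f gf %.1f"%(s["time"],s["tool_pos"].round(4),cur,s["contact_force"].round(1),s["gripper_width"],s["grasp_force"]))
    print("shift",(d/.15).round(4),"rows>=%.1f"%(np.linalg.norm(d)/.0417),"turn",(w/(np.pi/4)).round(4),"rows>=%.1f"%(np.degrees(np.linalg.norm(w))/7.16))
E
python3 - <<'E'
from h import *
im=cv2.cvtColor(cv2.imread("pics/top0.png"),cv2.COLOR_BGR2GRAY)[220:285,300:365]
im=cv2.resize(im,None,fx=4,fy=4,interpolation=cv2.INTER_CUBIC)
L=cv2.createLineSegmentDetector().detect(im)[0][:,0]
for l in L:
    a,b=l[:2]/4+[300,220],l[2:]/4+[300,220]
    A,B=ray("top",a,.132),ray("top",b,.132); d=(B-A)[:2]
    if np.hypot(*d)>.03: print(a.round(1),b.round(1),(np.hypot(*d)*1000).round(),(np.degrees(np.arctan2(d[1],d[0]))%180).round(1))
go(.5755,.0225,.2,26.5)
E
```

```text
[341.3 250. ] [335.3 239.1] 31.0 29.7
[315.9 232.2] [308.2 242.5] 33.0 144.9
[360. 262.] [359.  244.6] 44.0 3.7
[319.2 237.8] [334.8 269.2] 88.0 27.5
[327.  281.9] [339.2 282. ] 30.0 90.8
[357.2 240.5] [349.4 231. ] 31.0 40.2Traceback (most recent call last):
  File "<stdin>", line 7, in <module>
  File "h.py", line 7, in ray
    c=calibration(n); d=c["R"].T@np.linalg.solve(c["camera_matrix"],[*uv,1]); o=-c["R"].T@c["t"]
ValueError: time passes only in moves, steps and waits
```

```bash
sed -i 's/^from plant import.*/from plant import manip, grab_frame, calibration as _cal\nimport functools\ncalibration=functools.cache(_cal)/' h.py; python3 -c "
from h import *
go(.5755,.0225,.2,27.3)"
```

```text
t 0.10 pos [ 0.2771 -0.5596  0.2302] yaw 26.34 F [ 0.4  0.1 -0.1] w 0.993 gf 0.0
shift [ 3.5044 -2.5944  0.2068] rows>=15.7 turn [-0.0024 -0.0003 -0.0213] rows>=0.1
```

send_rows:
  rows:
    - {"x":0.175,"y":-0.13,"hand":1}
    - {"x":0.175,"y":-0.13,"hand":1}
    - {"x":0.175,"y":-0.13,"hand":1}
    - {"x":0.175,"y":-0.13,"hand":1}
    - {"x":0.175,"y":-0.13,"hand":1}
    - {"x":0.175,"y":-0.13,"hand":1}
    - {"x":0.175,"y":-0.13,"hand":1}
    - {"x":0.175,"y":-0.13,"hand":1}
    - {"x":0.175,"y":-0.13,"hand":1}
    - {"x":0.175,"y":-0.13,"hand":1}

```text
invalid input at $.rows[0]: expected keys x, y, z, wx, wy, wz, hand
```

send_rows:
  rows:
    - {"x":0.175,"y":-0.13,"hand":1}
    - {"x":0.175,"y":-0.13,"hand":1}
    - {"x":0.175,"y":-0.13,"hand":1}
    - {"x":0.175,"y":-0.13,"hand":1}
    - {"x":0.175,"y":-0.13,"hand":1}
    - {"x":0.175,"y":-0.13,"hand":1}
    - {"x":0.175,"y":-0.13,"hand":1}
    - {"x":0.175,"y":-0.13,"hand":1}
    - {"x":0.175,"y":-0.13,"wz":-0.02,"hand":1}
    - {"hand":1}

```text
invalid input at $.rows[0]: expected keys x, y, z, wx, wy, wz, hand
```

Run:
```python
from h import *
go(.5755,.0225,.15,27.3)
im=grab_frame("side"); cv2.imwrite("pics/s1.png",im); t=grab_frame("top"); cv2.imwrite("pics/t1.png",t)
cv2.imwrite("pics/s1c.png",np.hstack([cv2.resize(im[170:300,250:380],None,fx=3,fy=3,interpolation=cv2.INTER_CUBIC),cv2.resize(t[180:310,270:400],None,fx=3,fy=3,interpolation=cv2.INTER_CUBIC)]))
print(project("side",[manip.state()["tool_pos"]]))
```

```text
t 0.10 pos [ 0.2771 -0.5596  0.2302] yaw 26.34 F [ 0.4  0.1 -0.1] w 0.993 gf 0.0
shift [ 3.5043 -2.5938  0.5401] rows>=15.8 turn [-0.0024 -0.0003 -0.0213] rows>=0.1
[[455.39575225 127.78772067]]
```

View pics/s1c.png

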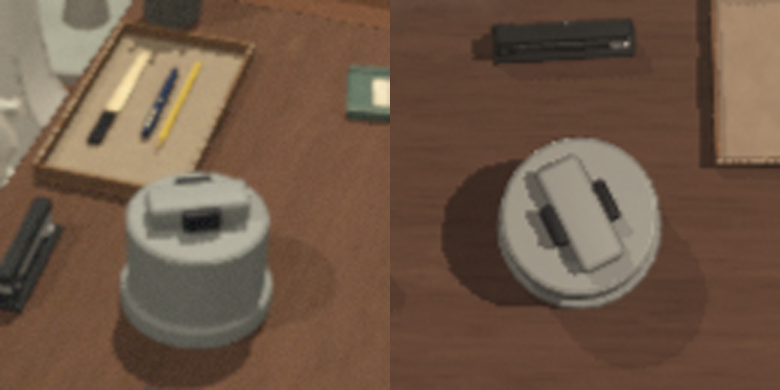

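The calls were refused because every key is required, so nothing moved. The picture shows the cap still untouched. I'm resending with all the keys.

send_rows:
  rows:
    - {"x":0.175,"y":-0.13,"z":0,"wx":0,"wy":0,"wz":0,"hand":1}
    - {"x":0.175,"y":-0.13,"z":0,"wx":0,"wy":0,"wz":0,"hand":1}
    - {"x":0.175,"y":-0.13,"z":0,"wx":0,"wy":0,"wz":0,"hand":1}
    - {"x":0.175,"y":-0.13,"z":0,"wx":0,"wy":0,"wz":0,"hand":1}
    - {"x":0.175,"y":-0.13,"z":0,"wx":0,"wy":0,"wz":0,"hand":1}
    - {"x":0.175,"y":-0.13,"z":0,"wx":0,"wy":0,"wz":0,"hand":1}
    - {"x":0.175,"y":-0.13,"z":0,"wx":0,"wy":0,"wz":0,"hand":1}
    - {"x":0.175,"y":-0.13,"z":0,"wx":0,"wy":0,"wz":0,"hand":1}
    - {"x":0.175,"y":-0.13,"z":0,"wx":0,"wy":0,"wz":0,"hand":1}
    - {"x":0.175,"y":-0.13,"z":0,"wx":0,"wy":0,"wz":0,"hand":1}

```text
time: 1.03
tool_pos: [0.4264, -0.2673, 0.2312]
tool_rot: [0.0, 0.974, 0.228, 0.0]
contact_force: [0.4, -0.7, -0.7]
gripper_width: 0.999
grasp_force: 0.0
```

send_rows:
  rows:
    - {"x":0.175,"y":-0.13,"z":0,"wx":0,"wy":0,"wz":0,"hand":1}
    - {"x":0.175,"y":-0.13,"z":0,"wx":0,"wy":0,"wz":0,"hand":1}
    - {"x":0.175,"y":-0.13,"z":0,"wx":0,"wy":0,"wz":0,"hand":1}
    - {"x":0.175,"y":-0.13,"z":0,"wx":0,"wy":0,"wz":0,"hand":1}
    - {"x":0.175,"y":-0.13,"z":0,"wx":0,"wy":0,"wz":0,"hand":1}
    - {"x":0.175,"y":-0.13,"z":0,"wx":0,"wy":0,"wz":0,"hand":1}
    - {"x":0.175,"y":-0.13,"z":0,"wx":0,"wy":0,"wz":0,"hand":1}
    - {"x":0.175,"y":-0.13,"z":0,"wx":0,"wy":0,"wz":0,"hand":1}
    - {"x":0.175,"y":-0.13,"z":0,"wx":0,"wy":0,"wz":-0.02,"hand":1}
    - {"x":0,"y":0,"z":0,"wx":0,"wy":0,"wz":0,"hand":1}

```text
time: 1.87
tool_pos: [0.5612, -0.0023, 0.2311]
tool_rot: [-0.001, 0.971, 0.238, 0.0]
contact_force: [-0.5, -0.3, 0.1]
gripper_width: 1.0
grasp_force: 0.0
```

Run:
```python
from h import *
go(.5755,.0225,.15,27.3)
im=grab_frame("side"); cv2.imwrite("pics/s2.png",im); t=grab_frame("top"); cv2.imwrite("pics/t2.png",t)
cv2.imwrite("pics/s2c.png",np.hstack([cv2.resize(im[140:270,250:380],None,fx=3,fy=3,interpolation=cv2.INTER_CUBIC),cv2.resize(t[180:310,270:400],None,fx=3,fy=3,interpolation=cv2.INTER_CUBIC)]))
print(project("side",[manip.state()["tool_pos"]]))
```

```text
t 1.87 pos [ 0.5612 -0.0023  0.2311] yaw 27.56 F [-0.5 -0.3  0.1] w 1.000 gf 0.0
shift [ 0.1604 -0.1016  0.5408] rows>=2.1 turn [-0.0022 -0.0017  0.0058] rows>=0.0
[[325.767765   200.90021023]]
```

View pics/s2c.png

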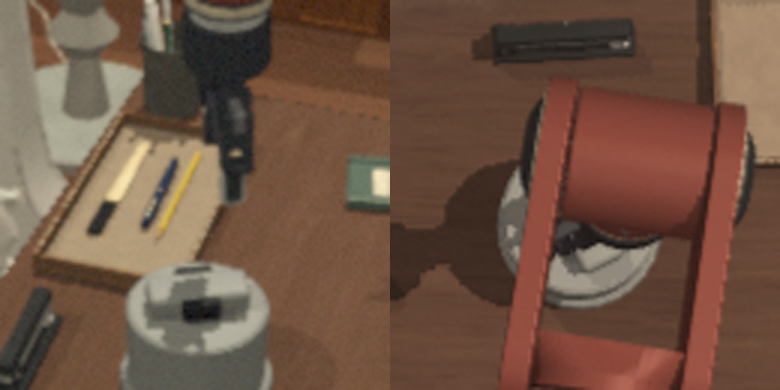

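The picture shows the near finger above the cap. Its tip is about side pixel (327,207), and the tab row is visible at (317,243). I'll compare this with the projected tip to judge the calibration bias.

Run:
```python
from h import *
s=manip.state(); a=np.radians(27.5); y=np.array([np.sin(a),-np.cos(a),0])
for o in(.0425,.05): print(project("side",s["tool_pos"]-y*o+[0,0,.013]))
# near-tab centre (observed side crop (202,309)/3+(250,140)), tool-bias-free check
print(ray("side",(250+202/3,140+309/3),.120), "tab from can avg", np.array([.5755,.0225])-y[:2]*.03)
p=project("side",[[.57,.03,.12],[.575,.03,.12],[.57,.035,.12]]); print(p-p[0])
```

```text
[[328.59870242 206.15060465]]
[[329.08991132 207.81650289]]
[0.56521136 0.04528304 0.12      ] tab from can avg [0.56164754 0.04911032]
[[ 0.          0.        ]
 [-1.68195932 -0.381363  ]
 [-0.56660234  1.0735284 ]]
```

Run:
```python
from h import *
go(.573,.0235,.107,27.5)
```

```text
t 1.97 pos [ 0.5599 -0.0057  0.2309] yaw 27.38 F [ 0.2 -0.6 -1.2] w 1.002 gf 0.0
shift [ 0.1678 -0.1329  0.8259] rows>=3.1 turn [-0.0002  0.0012 -0.0028] rows>=0.0
```

send_rows:
  rows:
    - {"x":0.056,"y":-0.044,"z":0,"wx":0,"wy":0,"wz":0,"hand":1}
    - {"x":0.056,"y":-0.044,"z":0,"wx":0,"wy":0,"wz":0,"hand":1}
    - {"x":0.056,"y":-0.044,"z":0.05,"wx":0,"wy":0,"wz":0,"hand":1}
    - {"x":0,"y":0,"z":0.1,"wx":0,"wy":0,"wz":0,"hand":1}
    - {"x":0,"y":0,"z":0.1,"wx":0,"wy":0,"wz":0,"hand":1}
    - {"x":0,"y":0,"z":0.1,"wx":0,"wy":0,"wz":0,"hand":1}
    - {"x":0,"y":0,"z":0.1,"wx":0,"wy":0,"wz":0,"hand":1}
    - {"x":0,"y":0,"z":0.1,"wx":0,"wy":0,"wz":0,"hand":1}
    - {"x":0,"y":0,"z":0.1,"wx":0,"wy":0,"wz":0,"hand":1}
    - {"x":0,"y":0,"z":0,"wx":0,"wy":0,"wz":0,"hand":1}

```text
time: 2.8
tool_pos: [0.5707, 0.0228, 0.1294]
tool_rot: [-0.001, 0.972, 0.235, -0.003]
contact_force: [-0.3, -0.0, -1.1]
gripper_width: 0.999
grasp_force: 0.0
```

Run:
```python
from h import *
im=grab_frame("side"); cv2.imwrite("pics/s3.png",im); 
go(.573,.0235,.107,27.5)
cv2.imwrite("pics/s3c.png",cv2.resize(im[180:300,250:380],None,fx=5,fy=5,interpolation=cv2.INTER_CUBIC))
```

```text
t 2.85 pos [0.5716 0.0227 0.1312] yaw 27.22 F [ 0.3 -0.4  0.2] w 1.003 gf 0.0
shift [ 0.0111 -0.0002  0.1615] rows>=0.6 turn [-0.0034  0.005  -0.0062] rows>=0.1
```

View pics/s3c.png

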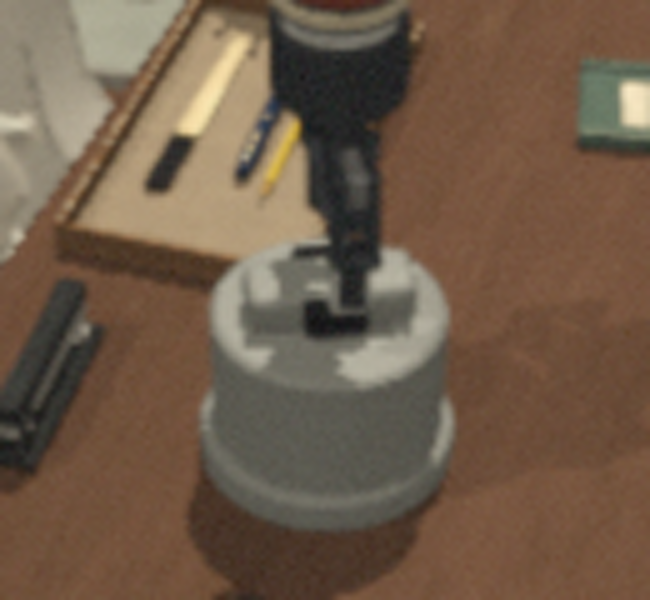

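The near finger sits at crop x≈354, right of the tab centre at about 336, so the tool looks short along tool x. I'll quantify it from intensity profiles.

Run:
```python
from h import *
im=cv2.imread("pics/s3.png").max(2); b=cv2.imread("pics/side0.png").max(2)
print("cols 306..332")
for r in range(228,249): print(r,im[r,306:333],"|")
print("side0 tab")
for r in range(236,250): print(r,b[r,306:333])
s=manip.state(); a=np.radians(27.4); y=np.array([np.sin(a),-np.cos(a),0]); x=np.array([np.cos(a),np.sin(a),0])
for o in(.0425,.05):
  for e in(-.011,0,.011): print(o,e,project("side",s["tool_pos"]-y*o+x*e+[0,0,.013]).round(1))
```

```text
cols 306..332
228 [176 171 168 161 160 156 158 154 149 124  57  36  50  57  44  41  40  38
  41  57  96 118 120 115 120 122 123] |
229 [176 172 150 108  97  89  81  80  72  56  44  39  46  38  35  34  29  38
  38  63 112 138 133 131 132 124 122] |
230 [172 161 115  62  51  41  52  50  53  49  45  37  42  36  34  42  40  38
  41  67 133 162 165 162 152 135 125] |
231 [158 141 103  79  75  77  82  99 101  71  46  41  42  34  47  46  44  47
  45  60 128 169 173 174 166 145 125] |
232 [120 116 107 110 106 109 109 129 134  97  60  44  40  45  43  49  51  52
  52  62 126 167 174 176 171 150 140] |
233 [110 110 111 112 106 108 110 111 113 101  74  56  41  43  38  41  46  54
  76 100 147 175 179 176 174 165 163] |
234 [108 111 107 110 112 110 110 109 109 100  93  79  50  33  33  40  45  84
 123 150 169 179 179 178 181 170 164] |
235 [113 109 111 109 112 115 112 114 117 108 109 102  55  41  42  42  56 106
 156 177 180 183 180 183 183 172 154] |
236 [115 111 109 109 111 125 141 139 140 131 118  97  55  38  37  40  55 110
 159 178 179 179 177 178 177 168 153] |
237 [118 113 112 110 115 139 158 
[... 2452 characters left out ...]
  25  32  22  20  31  27  32  35  32  62
  83  93  91  95 102 110 113 116 153]
246 [ 93  93  92  95  86  53  35  25  33  35  34  40  40  46  50  51  57  78
  96  97 103 105 110 125 132 131 161]
247 [107 110 112 107  98  78  69  60  60  62  68  72  75  83  86  89  93 115
 137 139 142 140 144 160 161 163 178]
248 [118 128 132 115 109 105 101  99  98  93  95  99 102 109 108 112 116 150
 173 177 174 176 175 177 178 178 178]
249 [142 158 160 132 114 110 109 111 110 111 114 113 115 114 117 128 142 163
 178 180 181 181 178 179 178 180 179]
0.0425 -0.011 [[324.2 240.3]]
0.0425 0 [[320.3 240.6]]
0.0425 0.011 [[316.3 241. ]]
0.05 -0.011 [[324.7 242. ]]
0.05 0 [[320.7 242.4]]
0.05 0.011 [[316.7 242.7]]
```

Run:
```python
from h import *
go(.578,.023,.1065,27.5)
```

```text
t 2.85 pos [0.5716 0.0227 0.1312] yaw 27.22 F [ 0.3 -0.4  0.2] w 1.003 gf 0.0
shift [0.0393 0.018  0.1647] rows>=0.6 turn [-0.0034  0.005  -0.0062] rows>=0.1
```

send_rows:
  rows:
    - {"x":0.039,"y":0.018,"z":0,"wx":0,"wy":0,"wz":-0.006,"hand":1}
    - {"x":0,"y":0,"z":0.055,"wx":0,"wy":0,"wz":0,"hand":1}
    - {"x":0,"y":0,"z":0.055,"wx":0,"wy":0,"wz":0,"hand":1}
    - {"x":0,"y":0,"z":0.054,"wx":0,"wy":0,"wz":0,"hand":1}
    - {"x":0,"y":0,"z":0,"wx":0,"wy":0,"wz":0,"hand":1}
    - {"x":0,"y":0,"z":0,"wx":0,"wy":0,"wz":0,"hand":1}
    - {"x":0,"y":0,"z":0,"wx":0,"wy":0,"wz":0,"hand":0.6}
    - {"x":0,"y":0,"z":0,"wx":0,"wy":0,"wz":0,"hand":0.5}
    - {"x":0,"y":0,"z":0,"wx":0,"wy":0,"wz":0,"hand":0.4}
    - {"x":0,"y":0,"z":0,"wx":0,"wy":0,"wz":0,"hand":0.3}

```text
time: 3.68
tool_pos: [0.58, 0.0229, 0.1103]
tool_rot: [0.0, 0.971, 0.238, 0.0]
contact_force: [-2.9, 2.6, 3.4]
gripper_width: 0.655
grasp_force: 6.7
```

send_rows:
  rows:
    - {"x":0,"y":0,"z":0,"wx":0,"wy":0,"wz":0,"hand":-0.5}
    - {"x":0,"y":0,"z":0,"wx":0,"wy":0,"wz":0,"hand":-0.5}
    - {"x":0,"y":0,"z":0,"wx":0,"wy":0,"wz":0,"hand":-0.5}
    - {"x":0,"y":0,"z":0,"wx":0,"wy":0,"wz":0,"hand":-0.5}
    - {"x":0,"y":0,"z":0,"wx":0,"wy":0,"wz":0,"hand":-0.5}
    - {"x":0,"y":0,"z":0,"wx":0,"wy":0,"wz":0,"hand":-0.5}
    - {"x":0,"y":0,"z":0,"wx":0,"wy":0,"wz":0,"hand":-0.5}
    - {"x":0,"y":0,"z":0,"wx":0,"wy":0,"wz":0,"hand":-0.5}
    - {"x":0,"y":0,"z":0,"wx":0,"wy":0,"wz":0,"hand":-0.5}
    - {"x":0,"y":0,"z":0,"wx":0,"wy":0,"wz":0,"hand":-0.5}

```text
time: 4.52
tool_pos: [0.5803, 0.0235, 0.1131]
tool_rot: [-0.001, 0.971, 0.238, 0.001]
contact_force: [-7.9, 3.8, 17.0]
gripper_width: 0.47
grasp_force: 60.6
```

Run:
```python
from h import *
go(.578,.023,.1065,27.5)
print(manip.state()["ft_torque"])
im=grab_frame("side"); cv2.imwrite("pics/s4.png",im); 
g=im.max(2)
for r in range(234,249): print(r,g[r,306:333])
cv2.imwrite("pics/s4c.png",cv2.resize(im[180:300,250:380],None,fx=5,fy=5,interpolation=cv2.INTER_CUBIC))
```

```text
t 4.52 pos [0.5803 0.0235 0.1131] yaw 27.55 F [-7.9  3.8 17. ] w 0.470 gf 60.6
shift [-0.0155 -0.0039  0.0439] rows>=0.2 turn [-0.0009 -0.002   0.0011] rows>=0.0
[0.69301902 1.5469296  0.10039181]
234 [109 108 109 114 106  85  52  39  39  39  41  42  40  37  50 108 154 165
 168 165 167 167 166 167 166 161 155]
235 [110 108 112 110 108  95  61  40  37  37  42  32  40  43  62 116 155 165
 168 166 164 164 162 164 165 156 148]
236 [108 113 112 110 113 104  79  46  37  38  39  39  58  72  81 122 153 159
 156 155 150 148 145 144 141 140 137]
237 [113 112 111 111 110 114  99  60  40  30  35  45  84 101  95 101 118 126
 129 124 123 121 116 114 113 111 119]
238 [114 114 111 110 102 105 104  73  41  39  35  46  83  96  69  66  72  96
 105 106 103 100  98  91  94  92 115]
239 [111 111 110  98  82  95 106  70  44  36  38  41  79  86  45  41  51  75
  89  89  90  87  90  92  84  92 112]
240 [100 100  97  87  67  91 103  73  43  46  37  41  72  74  38  29  49  70
  85  86  89  87  87  90  86  92 113]
241 [ 93  94  91  85  68  88 103  72  40  28  38  47  76  70  38  29  50  66
  86  85  85  87  87  84  87  89 126]
242 [ 90  89  90  83  63  89 102  70  42  37  37  52  76  73  36  33  45  73
  83  83  82  86  84  83  86  97 135]
243 [ 85  86  90  83  68  80 100  83  60  56  57  57  73  66  43  40  57  80
  83  84  83  81  83  83  85 111 144]
244 [ 84  85  87  84  75  73  91  94  83  78  84  79  73  63  63  68  79  89
  92  90  90  87  91  92 100 126 152]
245 [ 94  96  96  97  99  93  83  79  81  84  82  87  88  87  88  90  94  96
  94  99 100  97  96 111 125 132 147]
246 [108 107 109 110 110 110 104 100 103  97  95  88  91 100  99 116 131 133
 132 133 130 128 125 142 160 161 161]
247 [112 112 110 111 111 113 110 110 111 108 107 102 111 123 130 150 175 176
 176 170 163 162 160 161 165 165 165]
248 [111 111 111 113 110 107 111 109 108 112 111 123 140 157 161 162 177 180
 180 176 169 168 168 169 167 168 164]
```

The grip is on at 60 N and the finger is centred on the tab. The finger spans about columns 313–319 and the tab 310–322. Next I turn the cap anticlockwise with the tabs squeezed.

send_rows:
  rows:
    - {"x":0,"y":0,"z":0,"wx":0,"wy":0,"wz":-0.07,"hand":-0.5}
    - {"x":0,"y":0,"z":0,"wx":0,"wy":0,"wz":-0.07,"hand":-0.5}
    - {"x":0,"y":0,"z":0,"wx":0,"wy":0,"wz":-0.07,"hand":-0.5}
    - {"x":0,"y":0,"z":0,"wx":0,"wy":0,"wz":-0.07,"hand":-0.5}
    - {"x":0,"y":0,"z":0,"wx":0,"wy":0,"wz":-0.07,"hand":-0.5}
    - {"x":0,"y":0,"z":0,"wx":0,"wy":0,"wz":-0.07,"hand":-0.5}
    - {"x":0,"y":0,"z":0,"wx":0,"wy":0,"wz":-0.07,"hand":-0.5}
    - {"x":0,"y":0,"z":0,"wx":0,"wy":0,"wz":-0.07,"hand":-0.5}
    - {"x":0,"y":0,"z":0,"wx":0,"wy":0,"wz":-0.07,"hand":-0.5}
    - {"x":0,"y":0,"z":0,"wx":0,"wy":0,"wz":-0.07,"hand":-0.5}

```text
time: 5.4
tool_pos: [0.5817, 0.0235, 0.1141]
tool_rot: [-0.001, 0.871, 0.492, 0.003]
contact_force: [-8.2, 12.9, 18.7]
gripper_width: 0.466
grasp_force: 62.0
```

send_rows:
  rows:
    - {"x":0,"y":0,"z":0,"wx":0,"wy":0,"wz":-0.07,"hand":-0.5}
    - {"x":0,"y":0,"z":0,"wx":0,"wy":0,"wz":-0.07,"hand":-0.5}
    - {"x":0,"y":0,"z":0,"wx":0,"wy":0,"wz":-0.07,"hand":-0.5}
    - {"x":0,"y":0,"z":0,"wx":0,"wy":0,"wz":-0.07,"hand":-0.5}
    - {"x":0,"y":0,"z":0,"wx":0,"wy":0,"wz":-0.07,"hand":-0.5}
    - {"x":0,"y":0,"z":0,"wx":0,"wy":0,"wz":-0.07,"hand":-0.5}
    - {"x":0,"y":0,"z":0,"wx":0,"wy":0,"wz":-0.07,"hand":-0.5}
    - {"x":0,"y":0,"z":0,"wx":0,"wy":0,"wz":-0.07,"hand":-0.5}
    - {"x":0,"y":0,"z":0,"wx":0,"wy":0,"wz":-0.07,"hand":-0.5}
    - {"x":0,"y":0,"z":0,"wx":0,"wy":0,"wz":0,"hand":-0.5}

```text
time: 6.23
tool_pos: [0.5806, 0.0267, 0.1141]
tool_rot: [-0.003, 0.724, 0.69, 0.004]
contact_force: [-10.9, 13.5, 21.5]
gripper_width: 0.468
grasp_force: 68.2
```

Run:
```python
from h import *
go(.578,.023,.1065,87.5)
print(manip.state()["ft_torque"],manip.state()["joint_pos"].round(2))
im=grab_frame("side"); cv2.imwrite("pics/s5.png",im); 
cv2.imwrite("pics/s5c.png",cv2.resize(im[180:300,250:380],None,fx=5,fy=5,interpolation=cv2.INTER_CUBIC))
```

```text
t 6.23 pos [0.5806 0.0267 0.1141] yaw 87.25 F [-10.9  13.5  21.5] w 0.468 gf 68.2
shift [-0.0259 -0.0159  0.0504] rows>=0.2 turn [ 0.0014 -0.0115 -0.0057] rows>=0.1
[ 2.29416763  1.89660615 -1.15123736] [-0.09  0.05  1.82  0.01  1.27 -0.04]
```

View pics/s5c.png

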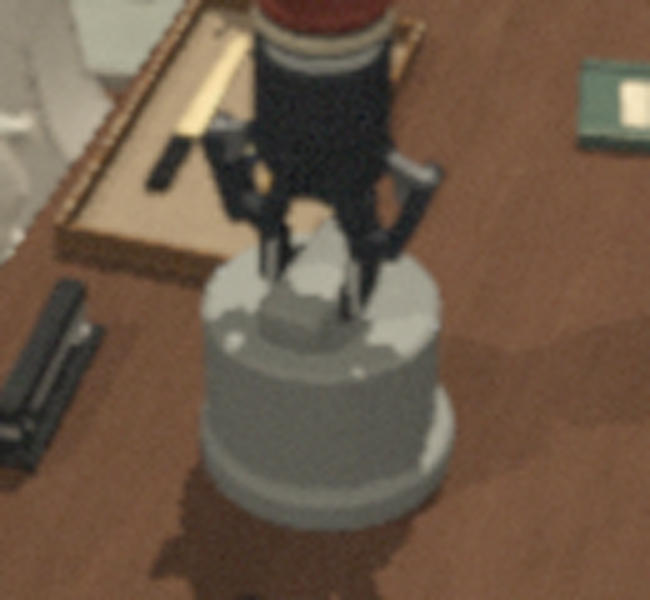

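The cap turned with the gripper: the grip now lies along the camera's viewing direction and the fingers are still on the tabs. Now I lift it.

send_rows:
  rows:
    - {"x":0,"y":0,"z":-0.02,"wx":0,"wy":0,"wz":0,"hand":-0.5}
    - {"x":0,"y":0,"z":-0.03,"wx":0,"wy":0,"wz":0,"hand":-0.5}
    - {"x":0,"y":0,"z":-0.05,"wx":0,"wy":0,"wz":0,"hand":-0.5}
    - {"x":0,"y":0,"z":-0.05,"wx":0,"wy":0,"wz":0,"hand":-0.5}
    - {"x":0,"y":0,"z":-0.05,"wx":0,"wy":0,"wz":0,"hand":-0.5}
    - {"x":0,"y":0,"z":-0.05,"wx":0,"wy":0,"wz":0,"hand":-0.5}
    - {"x":0,"y":0,"z":-0.05,"wx":0,"wy":0,"wz":0,"hand":-0.5}
    - {"x":0,"y":0,"z":-0.05,"wx":0,"wy":0,"wz":0,"hand":-0.5}
    - {"x":0,"y":0,"z":-0.05,"wx":0,"wy":0,"wz":0,"hand":-0.5}
    - {"x":0,"y":0,"z":-0.05,"wx":0,"wy":0,"wz":0,"hand":-0.5}

```text
time: 7.12
tool_pos: [0.5796, 0.0223, 0.1771]
tool_rot: [0.0, 0.723, 0.691, -0.0]
contact_force: [0.7, 0.6, -2.5]
gripper_width: 0.464
grasp_force: 61.3
```

send_rows:
  rows:
    - {"x":0,"y":0,"z":-0.05,"wx":0,"wy":0,"wz":0,"hand":-0.5}
    - {"x":0,"y":0,"z":-0.05,"wx":0,"wy":0,"wz":0,"hand":-0.5}
    - {"x":0,"y":0,"z":-0.05,"wx":0,"wy":0,"wz":0,"hand":-0.5}
    - {"x":0,"y":0,"z":-0.05,"wx":0,"wy":0,"wz":0,"hand":-0.5}
    - {"x":0,"y":0,"z":-0.05,"wx":0,"wy":0,"wz":0,"hand":-0.5}
    - {"x":0,"y":0,"z":-0.03,"wx":0,"wy":0,"wz":0,"hand":-0.5}
    - {"x":0,"y":0,"z":0,"wx":0,"wy":0,"wz":0,"hand":-0.5}
    - {"x":0,"y":0,"z":0,"wx":0,"wy":0,"wz":0,"hand":-0.5}
    - {"x":0,"y":0,"z":0,"wx":0,"wy":0,"wz":0,"hand":-0.5}
    - {"x":0,"y":0,"z":0,"wx":0,"wy":0,"wz":0,"hand":-0.5}

```text
time: 7.95
tool_pos: [0.5793, 0.0227, 0.2179]
tool_rot: [-0.001, 0.723, 0.691, -0.0]
contact_force: [-1.5, -0.6, -2.3]
gripper_width: 0.463
grasp_force: 61.3
```

Run:
```python
from h import *
go(.578,-.16,.22,87.5)
im=grab_frame("side"); cv2.imwrite("pics/s6.png",im); t=grab_frame("top"); cv2.imwrite("pics/t6.png",t)
cv2.imwrite("pics/s6c.png",np.hstack([cv2.resize(im[170:300,250:380],None,fx=3,fy=3,interpolation=cv2.INTER_CUBIC),cv2.resize(t[180:310,270:400],None,fx=3,fy=3,interpolation=cv2.INTER_CUBIC)]))
```

```text
t 7.95 pos [0.5793 0.0227 0.2179] yaw 87.36 F [-1.5 -0.6 -2.3] w 0.463 gf 61.3
shift [-1.2173  0.0476 -0.0141] rows>=4.4 turn [-0.0017 -0.0001 -0.003 ] rows>=0.0
```

View pics/s6c.png

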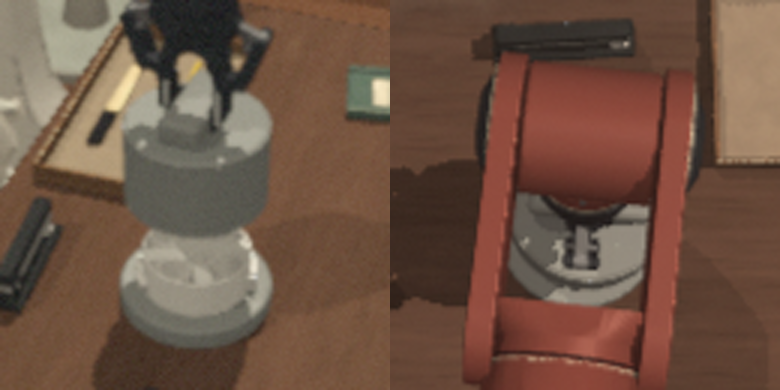

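The cap is off and held. The white neck with its bores is visible below it at side pixel (315,262). Now I carry it to the right, to about (0.53,-0.175), which is clear of the tray and the notebook.

Run:
```python
from h import *
go(.53,-.175,.100,None)
```

```text
t 8.05 pos [0.5793 0.0227 0.218 ] yaw 87.36 F [-0.7 -0.4 -2.9] w 0.466 gf 61.3
shift [-1.332 -0.267  0.787] rows>=5.6 turn [-0.0015 -0.0001  0.    ] rows>=0.0
```

send_rows:
  rows:
    - {"x":-0.08,"y":-0.015,"z":0,"wx":0,"wy":0,"wz":0,"hand":-0.5}
    - {"x":-0.14,"y":-0.03,"z":0,"wx":0,"wy":0,"wz":0,"hand":-0.5}
    - {"x":-0.16,"y":-0.03,"z":0,"wx":0,"wy":0,"wz":0,"hand":-0.5}
    - {"x":-0.16,"y":-0.03,"z":0,"wx":0,"wy":0,"wz":0,"hand":-0.5}
    - {"x":-0.16,"y":-0.03,"z":0,"wx":0,"wy":0,"wz":0,"hand":-0.5}
    - {"x":-0.16,"y":-0.03,"z":0,"wx":0,"wy":0,"wz":0,"hand":-0.5}
    - {"x":-0.16,"y":-0.03,"z":0,"wx":0,"wy":0,"wz":0,"hand":-0.5}
    - {"x":-0.14,"y":-0.03,"z":0,"wx":0,"wy":0,"wz":0,"hand":-0.5}
    - {"x":-0.1,"y":-0.03,"z":0,"wx":0,"wy":0,"wz":0,"hand":-0.5}
    - {"x":-0.07,"y":-0.015,"z":0,"wx":0,"wy":0,"wz":0,"hand":-0.5}

```text
time: 8.88
tool_pos: [0.529, -0.1768, 0.2185]
tool_rot: [-0.0, 0.724, 0.69, -0.0]
contact_force: [-0.2, 0.6, -2.5]
gripper_width: 0.463
grasp_force: 61.3
```

send_rows:
  rows:
    - {"x":0,"y":0,"z":0.08,"wx":0,"wy":0,"wz":0,"hand":-0.5}
    - {"x":0,"y":0,"z":0.13,"wx":0,"wy":0,"wz":0,"hand":-0.5}
    - {"x":0,"y":0,"z":0.13,"wx":0,"wy":0,"wz":0,"hand":-0.5}
    - {"x":0,"y":0,"z":0.13,"wx":0,"wy":0,"wz":0,"hand":-0.5}
    - {"x":0,"y":0,"z":0.13,"wx":0,"wy":0,"wz":0,"hand":-0.5}
    - {"x":0,"y":0,"z":0.1,"wx":0,"wy":0,"wz":0,"hand":-0.5}
    - {"x":0,"y":0,"z":0.06,"wx":0,"wy":0,"wz":0,"hand":-0.5}
    - {"x":0,"y":0,"z":0.02,"wx":0,"wy":0,"wz":0,"hand":-0.5}
    - {"x":0,"y":0,"z":0,"wx":0,"wy":0,"wz":0,"hand":-0.5}
    - {"x":0,"y":0,"z":0,"wx":0,"wy":0,"wz":0,"hand":-0.5}

```text
time: 9.72
tool_pos: [0.5306, -0.1747, 0.1024]
tool_rot: [0.001, 0.723, 0.691, 0.0]
contact_force: [0.7, 0.7, -1.7]
gripper_width: 0.459
grasp_force: 61.3
```

send_rows:
  rows:
    - {"x":0,"y":0,"z":0.02,"wx":0,"wy":0,"wz":0,"hand":-0.5}
    - {"x":0,"y":0,"z":0.02,"wx":0,"wy":0,"wz":0,"hand":-0.5}
    - {"x":0,"y":0,"z":0.01,"wx":0,"wy":0,"wz":0,"hand":-0.5}
    - {"x":0,"y":0,"z":0.01,"wx":0,"wy":0,"wz":0,"hand":-0.5}
    - {"x":0,"y":0,"z":0,"wx":0,"wy":0,"wz":0,"hand":-0.5}
    - {"x":0,"y":0,"z":0,"wx":0,"wy":0,"wz":0,"hand":-0.5}
    - {"x":0,"y":0,"z":0,"wx":0,"wy":0,"wz":0,"hand":-0.5}
    - {"x":0,"y":0,"z":0,"wx":0,"wy":0,"wz":0,"hand":-0.5}
    - {"x":0,"y":0,"z":0,"wx":0,"wy":0,"wz":0,"hand":-0.5}
    - {"x":0,"y":0,"z":0,"wx":0,"wy":0,"wz":0,"hand":-0.5}

```text
time: 10.55
tool_pos: [0.5301, -0.1748, 0.0928]
tool_rot: [0.0, 0.723, 0.691, 0.0]
contact_force: [0.1, -0.4, -2.5]
gripper_width: 0.466
grasp_force: 61.3
```

Run:
```python
from h import *
go(.53,-.175,.088,None)
```

```text
t 10.55 pos [ 0.5301 -0.1748  0.0928] yaw 87.36 F [ 0.1 -0.4 -2.5] w 0.466 gf 61.3
shift [-0.0015 -0.0005  0.0319] rows>=0.1 turn [0.0002 0.0001 0.    ] rows>=0.0
```

send_rows:
  rows:
    - {"x":0,"y":0,"z":0.01,"wx":0,"wy":0,"wz":0,"hand":-0.5}
    - {"x":0,"y":0,"z":0,"wx":0,"wy":0,"wz":0,"hand":-0.5}
    - {"x":0,"y":0,"z":0.01,"wx":0,"wy":0,"wz":0,"hand":-0.5}
    - {"x":0,"y":0,"z":0,"wx":0,"wy":0,"wz":0,"hand":-0.5}
    - {"x":0,"y":0,"z":0.01,"wx":0,"wy":0,"wz":0,"hand":-0.5}
    - {"x":0,"y":0,"z":0,"wx":0,"wy":0,"wz":0,"hand":-0.5}
    - {"x":0,"y":0,"z":0,"wx":0,"wy":0,"wz":0,"hand":-0.5}
    - {"x":0,"y":0,"z":0,"wx":0,"wy":0,"wz":0,"hand":-0.5}
    - {"x":0,"y":0,"z":0,"wx":0,"wy":0,"wz":0,"hand":-0.5}
    - {"x":0,"y":0,"z":0,"wx":0,"wy":0,"wz":0,"hand":-0.5}

```text
time: 11.38
tool_pos: [0.5306, -0.1743, 0.0908]
tool_rot: [-0.0, 0.723, 0.691, 0.0]
contact_force: [-5.4, 6.3, 10.4]
gripper_width: 0.463
grasp_force: 63.5
```

send_rows:
  rows:
    - {"x":0,"y":0,"z":0,"wx":0,"wy":0,"wz":0,"hand":0.1}
    - {"x":0,"y":0,"z":0,"wx":0,"wy":0,"wz":0,"hand":0.3}
    - {"x":0,"y":0,"z":0,"wx":0,"wy":0,"wz":0,"hand":0.6}
    - {"x":0,"y":0,"z":0,"wx":0,"wy":0,"wz":0,"hand":1}
    - {"x":0,"y":0,"z":0,"wx":0,"wy":0,"wz":0,"hand":1}
    - {"x":0,"y":0,"z":0,"wx":0,"wy":0,"wz":0,"hand":1}
    - {"x":0,"y":0,"z":0,"wx":0,"wy":0,"wz":0,"hand":1}
    - {"x":0,"y":0,"z":-0.08,"wx":0,"wy":0,"wz":0,"hand":1}
    - {"x":0,"y":0,"z":-0.15,"wx":0,"wy":0,"wz":0,"hand":1}
    - {"x":0,"y":0,"z":-0.2,"wx":0,"wy":0,"wz":0,"hand":1}

```text
time: 12.22
tool_pos: [0.5284, -0.174, 0.1515]
tool_rot: [-0.002, 0.723, 0.691, -0.001]
contact_force: [0.4, 0.6, -0.1]
gripper_width: 0.997
grasp_force: 0.0
```

send_rows:
  rows:
    - {"x":0,"y":0,"z":-0.2,"wx":0,"wy":0,"wz":0,"hand":1}
    - {"x":0,"y":0,"z":-0.2,"wx":0,"wy":0,"wz":0,"hand":1}
    - {"x":0,"y":0,"z":-0.1,"wx":0,"wy":0,"wz":0,"hand":1}
    - {"x":-0.25,"y":0,"z":0,"wx":0,"wy":0,"wz":0,"hand":1}
    - {"x":-0.25,"y":0,"z":0,"wx":0,"wy":0,"wz":0,"hand":1}
    - {"x":-0.25,"y":0,"z":0,"wx":0,"wy":0,"wz":0,"hand":1}
    - {"x":-0.25,"y":0,"z":0,"wx":0,"wy":0,"wz":0,"hand":1}
    - {"x":-0.25,"y":0,"z":0,"wx":0,"wy":0,"wz":0,"hand":1}
    - {"x":-0.25,"y":0,"z":0,"wx":0,"wy":0,"wz":0,"hand":1}
    - {"x":-0.1,"y":0,"z":0,"wx":0,"wy":0,"wz":0,"hand":1}

```text
time: 13.05
tool_pos: [0.518, -0.4188, 0.2287]
tool_rot: [0.001, 0.724, 0.689, -0.001]
contact_force: [-0.4, -0.0, -0.2]
gripper_width: 0.996
grasp_force: 0.0
```

Run:
```python
from h import *
go(.55,.23,.1,None)
im=grab_frame("side"); cv2.imwrite("pics/s7.png",im); t=grab_frame("top"); cv2.imwrite("pics/t7.png",t)
cv2.imwrite("pics/s7c.png",np.hstack([cv2.resize(im[160:360,240:400],None,fx=2.5,fy=2.5,interpolation=cv2.INTER_CUBIC),cv2.resize(t[180:380,240:400],None,fx=2.5,fy=2.5,interpolation=cv2.INTER_CUBIC)]))
```

```text
t 13.05 pos [ 0.518  -0.4188  0.2287] yaw 87.17 F [-0.4 -0.  -0.2] w 0.996 gf 0.0
shift [ 4.3327e+00 -8.0000e-04  8.4790e-01] rows>=15.9 turn [0.0006 0.0029 0.    ] rows>=0.0
```

View pics/s7c.png

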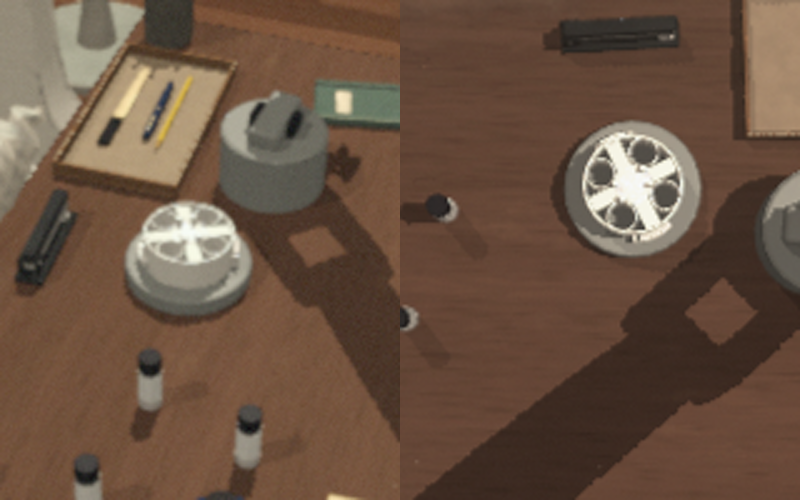

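The cap stands right of the canister at side pixel (350,220). The canister is open and empty, with four bores visible in the top view at about (338,241), (320,249), (346,258) and (329,266). Next I refine the canister's centre and check the camera bias against the cap, which was placed with the tool at (0.530,-0.175).

Run:
```python
from h import *
P={}
for n in("top","side"):
    im=cv2.imread(f"pics/{n}7.png".replace("top7","t7").replace("side7","s7")); 
    print(n,"can fit",[fit(n,im,lambda p:[cyl(*p,0,.024,.075),cyl(*p,.024,.064,.053)],(.577,.024),30 if n=="top" else 33)[i] for i in (0,1)])
    if n=="side": print(n,"cap",fit(n,im,lambda p:[cyl(*p,0,.083,.068),cyl(*p,.083,.105,.022)],(.53,-.175),33)[:2])
    for k,p in dict(A=(.5585,.380),B=(.55,.2297),C=(.43,.2695)).items(): print(n,k,fit(n,im,cart,p,16 if n=="top" else 19)[0].round(4))
b=[ray("top",q,.064)[:2] for q in [(337.6,241.2),(320,249.2),(346.4,258),(328.8,266.4)]]
print(np.round(b,4),np.mean(b,0))
for q in np.array(b)-np.mean(b,0): print((np.hypot(*q)*1000).round(1),np.degrees(np.arctan2(q[1],q[0])).round(1))
```

```text
top can fit [array([0.41725  , 0.0313125]), np.float64(618.1432018683679)]
top A [0.5548 0.3784]
top B [0.5457 0.2293]
top C [0.426  0.2685]
side can fit [array([0.57942402, 0.01939434]), np.float64(481.1562639476148)]
side cap (array([ 0.53203563, -0.18413631]), np.float64(466.9164768346344))
side A [0.5607 0.3789]
side B [0.5499 0.2301]
side C [0.4311 0.2685]
[[ 0.605   0.0122]
 [ 0.5828  0.0583]
 [ 0.5607 -0.0117]
 [ 0.5376  0.0342]] [0.57151752 0.02325324]
35.2 -18.3
36.8 72.2
36.6 -107.1
35.6 162.0
```

Run:
```python
from h import *
np.set_printoptions(linewidth=250)
t=cv2.imread("pics/t7.png"); s=soft(t)*100
c=project("top",[.53,-.178,.083])[0]; print(c)
r=int(round(c[1])); print("capH",r,list(zip(range(374,446),s[r,374:446].astype(int),t[r,374:446].max(1))))
k=int(round(c[0])); print("capV",k,list(zip(range(244,306),s[244:306,k].astype(int),t[244:306,k].max(1))))
print("canH 253",list(zip(range(300,366),s[253,300:366].astype(int),t[253,300:366].max(1))))
print("canV 333",list(zip(range(222,286),s[222:286,333].astype(int),t[222:286,333].max(1))))
```

```text
[410.90457817 270.36713862]
capH 270 [(374, np.int64(18), np.uint8(63)), (375, np.int64(18), np.uint8(63)), (376, np.int64(18), np.uint8(63)), (377, np.int64(18), np.uint8(63)), (378, np.int64(19), np.uint8(64)), (379, np.int64(18), np.uint8(64)), (380, np.int64(18), np.uint8(64)), (381, np.int64(15), np.uint8(62)), (382, np.int64(6), np.uint8(64)), (383, np.int64(5), np.uint8(66)), (384, np.int64(5), np.uint8(63)), (385, np.int64(4), np.uint8(86)), (386, np.int64(5), np.uint8(97)), (387, np.int64(4), np.uint8(98)), (388, np.int64(4), np.uint8(99)), (389, np.int64(4), np.uint8(98)), (390, np.int64(4), np.uint8(99)), (391, np.int64(5), np.uint8(99)), (392, np.int64(4), np.uint8(93)), (393, np.int64(4), np.uint8(74)), (394, np.int64(5), np.uint8(85)), (395, np.int64(5), np.uint8(96)), (396, np.int64(4), np.uint8(99)), (397, np.int64(4), np.uint8(98)), (398, np.int64(5), np.uint8(99)), (399, np.int64(5), np.uint8(99)), (400, np.int64(4), np.uint8(98)), (401, np.int64(4), np.uint8(99)), (402, np.int64(4), np.uint8(100)), (403, np.int64(4), np.uint8(98)), (404, np.int64(4), np.uint8(98)),
[... 7415 characters left out ...]
)), (266, np.int64(4), np.uint8(87)), (267, np.int64(4), np.uint8(86)), (268, np.int64(5), np.uint8(104)), (269, np.int64(4), np.uint8(159)), (270, np.int64(4), np.uint8(174)), (271, np.int64(4), np.uint8(123)), (272, np.int64(5), np.uint8(187)), (273, np.int64(6), np.uint8(190)), (274, np.int64(4), np.uint8(216)), (275, np.int64(4), np.uint8(222)), (276, np.int64(5), np.uint8(181)), (277, np.int64(5), np.uint8(150)), (278, np.int64(4), np.uint8(145)), (279, np.int64(5), np.uint8(147)), (280, np.int64(5), np.uint8(147)), (281, np.int64(5), np.uint8(141)), (282, np.int64(5), np.uint8(99)), (283, np.int64(16), np.uint8(89)), (284, np.int64(20), np.uint8(91)), (285, np.int64(19), np.uint8(88))]
```

```bash
cat >> h.py <<'E'
def bfit(n,im,parts,p0,win,thr=.11):
    c=project(n,[*p0,.05])[0].astype(int); m=(soft(im)<thr).astype(np.uint8)
    w=np.zeros_like(m); cv2.circle(w,(int(c[0]),int(c[1])),win,1,-1)
    l=cv2.connectedComponentsWithStats(m*w); i=1+l[2][1:,4].argmax(); a=(l[1]==i).astype(float)
    f=lambda p:((sil(n,parts(p))-a)**2*w).sum()
    g=min((f((p0[0]+i,p0[1]+j)),p0[0]+i,p0[1]+j) for i in np.arange(-.012,.0121,.004) for j in np.arange(-.012,.0121,.004))[1:]
    r=minimize(f,g,method="Nelder-Mead",options=dict(initial_simplex=[[g[0],g[1]],[g[0]+.003,g[1]],[g[0],g[1]+.003]],xatol=1e-4))
    return r.x.round(4),round(r.fun,1),a.sum()
neck=lambda p:[cyl(*p,0,.024,.075),cyl(*p,.024,.064,.053)]
def capm(p,yaw=87.3):
    a=np.radians(yaw); X=np.array([np.cos(a),np.sin(a)]);Y=np.array([-X[1],X[0]])
    box=[[*(np.array(p)+X*i*.048+Y*j*.02),z] for i in(-1,1) for j in(-1,1) for z in(.083,.109)]
    return [cyl(*p,0,.083,.068),np.array(box)]
E
python3 - <<'E'
from h import *
for n in("top","side"):
    im=cv2.imread(f"pics/{n[0]}7.png"); o=n=="top"
    print(n,"can",bfit(n,im,neck,(.576,.0235),30 if o else 36),"cap",bfit(n,im,capm,(.53,-.177),36 if o else 34))
    for k,p in dict(A=(.5575,.379),B=(.548,.2297),C=(.429,.2685)).items(): print(n,k,bfit(n,im,cart,p,12 if o else 18))
    for v in ((411,258.7),(411,283)): print(ray("top",v,.096))
E
```

```text
top can (array([0.5705, 0.0252]), np.float64(38.6), np.float64(2359.0)) cap (array([ 0.5272, -0.1782]), np.float64(83.2), np.float64(2332.0))
top A (array([0.5545, 0.3766]), np.float64(30.2), np.float64(126.0))
top B (array([0.5465, 0.2293]), np.float64(26.8), np.float64(103.0))
top C (array([0.4256, 0.2682]), np.float64(33.0), np.float64(103.0))
[ 0.5589934  -0.17619802  0.096     ]
[ 0.49683455 -0.17597166  0.096     ]
side can (array([0.579 , 0.0205]), np.float64(55.8), np.float64(1840.0)) cap (array([ 0.5322, -0.1801]), np.float64(262.9), np.float64(1956.0))
side A (array([0.5585, 0.3828]), np.float64(39.8), np.float64(250.0))
side B (array([0.5516, 0.2308]), np.float64(47.7), np.float64(216.0))
side C (array([0.4311, 0.2716]), np.float64(41.3), np.float64(236.0))
[ 0.5589934  -0.17619802  0.096     ]
[ 0.49683455 -0.17597166  0.096     ]
```

Against the known cap pose the top camera reads about 2.5 mm low in x and the side camera about 2 mm high, so averaging the two is right. That gives the canister at about (0.5755, 0.024) with yaw 27.2°, A (0.5565, 0.3795), B (0.549, 0.230) and C (0.4285, 0.2695). Cartridge B goes first.

Run:
```python
from h import *
go(.549,.230,.2287,None)
```

```text
t 13.15 pos [ 0.5184 -0.4169  0.2282] yaw 87.17 F [-0.4  0.2 -0.6] w 1.000 gf 0.0
shift [ 4.3174 -0.0087 -0.0045] rows>=15.5 turn [0.0003 0.0004 0.    ] rows>=0.0
```

send_rows:
  rows:
    - {"x":0.1,"y":0,"z":0,"wx":0,"wy":0,"wz":0,"hand":1}
    - {"x":0.2,"y":0,"z":0,"wx":0,"wy":0,"wz":0,"hand":1}
    - {"x":0.26,"y":0,"z":0,"wx":0,"wy":0,"wz":0,"hand":1}
    - {"x":0.26,"y":0,"z":0,"wx":0,"wy":0,"wz":0,"hand":1}
    - {"x":0.26,"y":0,"z":0,"wx":0,"wy":0,"wz":0,"hand":1}
    - {"x":0.26,"y":0,"z":0,"wx":0,"wy":0,"wz":0,"hand":1}
    - {"x":0.26,"y":0,"z":0,"wx":0,"wy":0,"wz":0,"hand":1}
    - {"x":0.26,"y":0,"z":0,"wx":0,"wy":0,"wz":0,"hand":1}
    - {"x":0.26,"y":0,"z":0,"wx":0,"wy":0,"wz":0,"hand":1}
    - {"x":0.26,"y":0,"z":0,"wx":0,"wy":0,"wz":0,"hand":1}

```text
time: 13.98
tool_pos: [0.5341, -0.0534, 0.2282]
tool_rot: [-0.0, 0.722, 0.692, 0.0]
contact_force: [1.6, -0.1, -0.3]
gripper_width: 0.997
grasp_force: 0.0
```

send_rows:
  rows:
    - {"x":0.26,"y":0,"z":0,"wx":0,"wy":0,"wz":0,"hand":1}
    - {"x":0.26,"y":0,"z":0,"wx":0,"wy":0,"wz":0,"hand":1}
    - {"x":0.26,"y":0,"z":0,"wx":0,"wy":0,"wz":0,"hand":1}
    - {"x":0.26,"y":0,"z":0,"wx":0,"wy":0,"wz":0,"hand":1}
    - {"x":0.26,"y":0,"z":0,"wx":0,"wy":0,"wz":0,"hand":1}
    - {"x":0.26,"y":0,"z":0,"wx":0,"wy":0,"wz":0,"hand":1}
    - {"x":0.26,"y":0,"z":0,"wx":0,"wy":0,"wz":0,"hand":1}
    - {"x":0.117,"y":0,"z":0,"wx":0,"wy":0,"wz":0,"hand":1}
    - {"x":0,"y":0,"z":0,"wx":0,"wy":0,"wz":-0.117,"hand":1}
    - {"x":0,"y":0,"z":0,"wx":0,"wy":0,"wz":-0.15,"hand":1}

```text
time: 14.82
tool_pos: [0.5461, 0.236, 0.228]
tool_rot: [-0.0, 0.643, 0.766, 0.0]
contact_force: [-0.8, -0.3, 0.3]
gripper_width: 0.996
grasp_force: 0.0
```

send_rows:
  rows:
    - {"x":0,"y":0,"z":0,"wx":0,"wy":0,"wz":-0.15,"hand":0.2}
    - {"x":0,"y":0,"z":0,"wx":0,"wy":0,"wz":-0.15,"hand":0.2}
    - {"x":0,"y":0,"z":0,"wx":0,"wy":0,"wz":-0.15,"hand":0.2}
    - {"x":0,"y":0,"z":0,"wx":0,"wy":0,"wz":-0.15,"hand":0.2}
    - {"x":0,"y":0,"z":0,"wx":0,"wy":0,"wz":-0.15,"hand":0.2}
    - {"x":0,"y":0,"z":0,"wx":0,"wy":0,"wz":-0.15,"hand":0.2}
    - {"x":0,"y":0,"z":0,"wx":0,"wy":0,"wz":-0.15,"hand":0.2}
    - {"x":0,"y":0,"z":0,"wx":0,"wy":0,"wz":-0.15,"hand":0.2}
    - {"x":0,"y":0,"z":0,"wx":0,"wy":0,"wz":-0.15,"hand":0.2}
    - {"x":0,"y":0,"z":0,"wx":0,"wy":0,"wz":0,"hand":0.2}

```text
time: 15.65
tool_pos: [0.5467, 0.2342, 0.2282]
tool_rot: [-0.0, 0.17, 0.985, 0.0]
contact_force: [-0.4, -0.1, -0.2]
gripper_width: 0.597
grasp_force: 0.0
```

Run:
```python
from h import *
im=grab_frame("side"); cv2.imwrite("pics/s8.png",im)
print(bfit("side",im,cart,(.5516,.2308),18))
go(.549,.230,.054,162.2)
```

```text
(array([0.5491, 0.2345]), np.float64(45.3), np.float64(214.0))
t 15.70 pos [0.5469 0.234  0.2281] yaw 160.13 F [0.2 0.  0.6] w 0.599 gf 0.0
shift [-0.0224 -0.0208  1.1607] rows>=4.2 turn [ 0.0006 -0.0005 -0.046 ] rows>=0.3
```

send_rows:
  rows:
    - {"x":-0.022,"y":-0.021,"z":0,"wx":0,"wy":0,"wz":0,"hand":0.2}
    - {"x":0,"y":0,"z":0.06,"wx":0,"wy":0,"wz":-0.046,"hand":0.2}
    - {"x":0,"y":0,"z":0.15,"wx":0,"wy":0,"wz":0,"hand":0.2}
    - {"x":0,"y":0,"z":0.2,"wx":0,"wy":0,"wz":0,"hand":0.2}
    - {"x":0,"y":0,"z":0.2,"wx":0,"wy":0,"wz":0,"hand":0.2}
    - {"x":0,"y":0,"z":0.2,"wx":0,"wy":0,"wz":0,"hand":0.2}
    - {"x":0,"y":0,"z":0.15,"wx":0,"wy":0,"wz":0,"hand":0.2}
    - {"x":0,"y":0,"z":0.1,"wx":0,"wy":0,"wz":0,"hand":0.2}
    - {"x":0,"y":0,"z":0.1,"wx":0,"wy":0,"wz":0,"hand":0.2}
    - {"x":0,"y":0,"z":0,"wx":0,"wy":0,"wz":0,"hand":0.2}

```text
time: 16.53
tool_pos: [0.5477, 0.2277, 0.0498]
tool_rot: [-0.003, 0.156, 0.988, -0.001]
contact_force: [-0.5, 0.3, -0.5]
gripper_width: 0.599
grasp_force: 0.0
```

send_rows:
  rows:
    - {"x":0,"y":0,"z":0,"wx":0,"wy":0,"wz":0,"hand":0}
    - {"x":0,"y":0,"z":0,"wx":0,"wy":0,"wz":0,"hand":-0.2}
    - {"x":0,"y":0,"z":0,"wx":0,"wy":0,"wz":0,"hand":-0.3}
    - {"x":0,"y":0,"z":0,"wx":0,"wy":0,"wz":0,"hand":-0.4}
    - {"x":0,"y":0,"z":0,"wx":0,"wy":0,"wz":0,"hand":-0.5}
    - {"x":0,"y":0,"z":0,"wx":0,"wy":0,"wz":0,"hand":-0.6}
    - {"x":0,"y":0,"z":0,"wx":0,"wy":0,"wz":0,"hand":-0.7}
    - {"x":0,"y":0,"z":0,"wx":0,"wy":0,"wz":0,"hand":-0.8}
    - {"x":0,"y":0,"z":0,"wx":0,"wy":0,"wz":0,"hand":-0.9}
    - {"x":0,"y":0,"z":0,"wx":0,"wy":0,"wz":0,"hand":-1}

```text
time: 17.37
tool_pos: [0.552, 0.2287, 0.0555]
tool_rot: [0.001, 0.155, 0.988, 0.001]
contact_force: [-0.4, 0.6, 6.0]
gripper_width: 0.253
grasp_force: 58.6
```

Run:
```python
from h import *
im=grab_frame("side"); cv2.imwrite("pics/s9.png",im)
cv2.imwrite("pics/s9c.png",cv2.resize(im[240:350,250:370],None,fx=5,fy=5,interpolation=cv2.INTER_CUBIC))
go(.549,.230,.054,72.2)
```

```text
t 17.42 pos [0.552  0.2287 0.0555] yaw 162.19 F [-1.1  1.   6.1] w 0.252 gf 58.6
shift [0.022  0.0022 0.0102] rows>=0.1 turn [3.9000e-03 7.0000e-04 1.9998e+00] rows>=12.6
```

View pics/s9c.png

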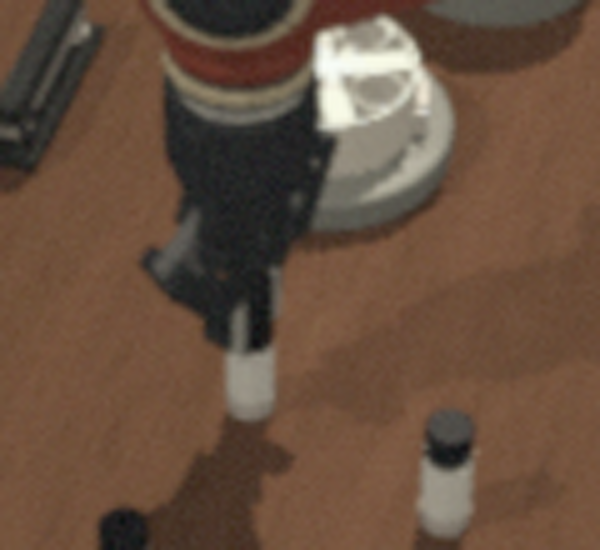

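The gripper is on cartridge B at 24 mm, with the white body upright below the fingers at side pixel (300,316). I'll open, turn 90° and re-grip so that it is centred on both axes.

send_rows:
  rows:
    - {"x":0,"y":0,"z":0,"wx":0,"wy":0,"wz":0,"hand":0}
    - {"x":0,"y":0,"z":0,"wx":0,"wy":0,"wz":0,"hand":0}
    - {"x":0,"y":0,"z":0,"wx":0,"wy":0,"wz":0,"hand":0}
    - {"x":0,"y":0,"z":0,"wx":0,"wy":0,"wz":0,"hand":0}
    - {"x":0,"y":0,"z":0,"wx":0,"wy":0,"wz":0.1,"hand":0}
    - {"x":0,"y":0,"z":0,"wx":0,"wy":0,"wz":0.15,"hand":0}
    - {"x":0,"y":0,"z":0,"wx":0,"wy":0,"wz":0.15,"hand":0}
    - {"x":0,"y":0,"z":0,"wx":0,"wy":0,"wz":0.15,"hand":0}
    - {"x":0,"y":0,"z":0,"wx":0,"wy":0,"wz":0.15,"hand":0}
    - {"x":0,"y":0,"z":0,"wx":0,"wy":0,"wz":0.15,"hand":0}

```text
time: 18.25
tool_pos: [0.5505, 0.2282, 0.0533]
tool_rot: [-0.0, 0.472, 0.881, -0.0]
contact_force: [-1.1, 0.5, -0.1]
gripper_width: 0.501
grasp_force: 0.0
```

send_rows:
  rows:
    - {"x":0,"y":0,"z":0,"wx":0,"wy":0,"wz":0.15,"hand":0}
    - {"x":0,"y":0,"z":0,"wx":0,"wy":0,"wz":0.15,"hand":0}
    - {"x":0,"y":0,"z":0,"wx":0,"wy":0,"wz":0.15,"hand":0}
    - {"x":0,"y":0,"z":0,"wx":0,"wy":0,"wz":0.15,"hand":0}
    - {"x":0,"y":0,"z":0,"wx":0,"wy":0,"wz":0.15,"hand":0}
    - {"x":0,"y":0,"z":0,"wx":0,"wy":0,"wz":0.15,"hand":0}
    - {"x":0,"y":0,"z":0,"wx":0,"wy":0,"wz":0.15,"hand":0}
    - {"x":0,"y":0,"z":0,"wx":0,"wy":0,"wz":0.1,"hand":0}
    - {"x":0,"y":0,"z":0,"wx":0,"wy":0,"wz":0,"hand":0}
    - {"x":0,"y":0,"z":0,"wx":0,"wy":0,"wz":0,"hand":-0.2}

```text
time: 19.08
tool_pos: [0.5506, 0.2282, 0.0534]
tool_rot: [-0.0, 0.807, 0.59, -0.0]
contact_force: [-0.4, -0.1, -0.4]
gripper_width: 0.405
grasp_force: 0.0
```

send_rows:
  rows:
    - {"x":0,"y":0,"z":0,"wx":0,"wy":0,"wz":0,"hand":-0.3}
    - {"x":0,"y":0,"z":0,"wx":0,"wy":0,"wz":0,"hand":-0.4}
    - {"x":0,"y":0,"z":0,"wx":0,"wy":0,"wz":0,"hand":-0.5}
    - {"x":0,"y":0,"z":0,"wx":0,"wy":0,"wz":0,"hand":-0.7}
    - {"x":0,"y":0,"z":0,"wx":0,"wy":0,"wz":0,"hand":-1}
    - {"x":0,"y":0,"z":0,"wx":0,"wy":0,"wz":0,"hand":-1}
    - {"x":0,"y":0,"z":0,"wx":0,"wy":0,"wz":0,"hand":-1}
    - {"x":0,"y":0,"z":0,"wx":0,"wy":0,"wz":0,"hand":-1}
    - {"x":0,"y":0,"z":-0.03,"wx":0,"wy":0,"wz":0,"hand":-1}
    - {"x":0,"y":0,"z":-0.05,"wx":0,"wy":0,"wz":0,"hand":-1}

```text
time: 19.92
tool_pos: [0.5501, 0.2279, 0.0648]
tool_rot: [-0.0, 0.808, 0.589, -0.001]
contact_force: [1.0, 0.1, -1.7]
gripper_width: 0.251
grasp_force: 58.5
```

```bash
cat >> h.py <<'E'
C=np.array([.5755,.024]); YAW=27.2
def bore(k,r=.03606):
    a=np.radians(YAW+45+90*k); return C+r*np.array([np.cos(a),np.sin(a)])
E
python3 - <<'E'
from h import *
print(bore(3),bore(1)); go(*bore(3),.17,72.2)
E
```

```text
[0.60983379 0.01297663] [0.54116621 0.03502337]
t 19.92 pos [0.5501 0.2279 0.0648] yaw 72.20 F [ 1.   0.1 -1.7] w 0.251 gf 58.5
shift [-1.2435  0.8162 -0.7009] rows>=5.9 turn [-0.0018  0.0017  0.0001] rows>=0.0
```

send_rows:
  rows:
    - {"x":0,"y":0,"z":-0.1,"wx":0,"wy":0,"wz":0,"hand":-1}
    - {"x":0,"y":0,"z":-0.2,"wx":0,"wy":0,"wz":0,"hand":-1}
    - {"x":0,"y":0,"z":-0.2,"wx":0,"wy":0,"wz":0,"hand":-1}
    - {"x":0,"y":0,"z":-0.2,"wx":0,"wy":0,"wz":0,"hand":-1}
    - {"x":-0.1,"y":0.066,"z":0,"wx":0,"wy":0,"wz":0,"hand":-1}
    - {"x":-0.15,"y":0.1,"z":0,"wx":0,"wy":0,"wz":0,"hand":-1}
    - {"x":-0.2,"y":0.13,"z":0,"wx":0,"wy":0,"wz":0,"hand":-1}
    - {"x":-0.2,"y":0.13,"z":0,"wx":0,"wy":0,"wz":0,"hand":-1}
    - {"x":-0.2,"y":0.13,"z":0,"wx":0,"wy":0,"wz":0,"hand":-1}
    - {"x":-0.2,"y":0.13,"z":0,"wx":0,"wy":0,"wz":0,"hand":-1}

```text
time: 20.75
tool_pos: [0.6011, 0.0452, 0.1715]
tool_rot: [0.001, 0.808, 0.589, 0.001]
contact_force: [0.1, 0.7, -1.1]
gripper_width: 0.25
grasp_force: 58.6
```

send_rows:
  rows:
    - {"x":-0.12,"y":0.08,"z":0,"wx":0,"wy":0,"wz":0,"hand":-1}
    - {"x":-0.07,"y":0.05,"z":0,"wx":0,"wy":0,"wz":0,"hand":-1}
    - {"x":0,"y":0,"z":0,"wx":0,"wy":0,"wz":0,"hand":-1}
    - {"x":0,"y":0,"z":0,"wx":0,"wy":0,"wz":0,"hand":-1}
    - {"x":0,"y":0,"z":0,"wx":0,"wy":0,"wz":0,"hand":-1}
    - {"x":0,"y":0,"z":0,"wx":0,"wy":0,"wz":0,"hand":-1}
    - {"x":0,"y":0,"z":0,"wx":0,"wy":0,"wz":0,"hand":-1}
    - {"x":0,"y":0,"z":0,"wx":0,"wy":0,"wz":0,"hand":-1}
    - {"x":0,"y":0,"z":0,"wx":0,"wy":0,"wz":0,"hand":-1}
    - {"x":0,"y":0,"z":0,"wx":0,"wy":0,"wz":0,"hand":-1}

```text
time: 21.58
tool_pos: [0.6104, 0.0143, 0.1707]
tool_rot: [-0.0, 0.808, 0.589, 0.0]
contact_force: [-0.1, 0.0, -0.0]
gripper_width: 0.253
grasp_force: 58.6
```

Run:
```python
from h import *
go(*bore(3),.125,72.2)
im=grab_frame("side"); cv2.imwrite("pics/s10.png",im)
t=grab_frame("top"); cv2.imwrite("pics/t10.png",t)
```

```text
t 21.58 pos [0.6104 0.0143 0.1707] yaw 72.24 F [-0.1  0.  -0. ] w 0.253 gf 58.6
shift [-0.0093 -0.0011  0.3047] rows>=1.1 turn [ 0.     -0.      0.0009] rows>=0.0
```

send_rows:
  rows:
    - {"x":-0.009,"y":0,"z":0.05,"wx":0,"wy":0,"wz":0,"hand":-1}
    - {"x":0,"y":0,"z":0.1,"wx":0,"wy":0,"wz":0,"hand":-1}
    - {"x":0,"y":0,"z":0.1,"wx":0,"wy":0,"wz":0,"hand":-1}
    - {"x":0,"y":0,"z":0.055,"wx":0,"wy":0,"wz":0,"hand":-1}
    - {"x":0,"y":0,"z":0,"wx":0,"wy":0,"wz":0,"hand":-1}
    - {"x":0,"y":0,"z":0.03,"wx":0,"wy":0,"wz":0,"hand":-1}
    - {"x":0,"y":0,"z":0.03,"wx":0,"wy":0,"wz":0,"hand":-1}
    - {"x":0,"y":0,"z":0.03,"wx":0,"wy":0,"wz":0,"hand":-1}
    - {"x":0,"y":0,"z":0,"wx":0,"wy":0,"wz":0,"hand":-1}
    - {"x":0,"y":0,"z":0,"wx":0,"wy":0,"wz":0,"hand":-1}

```text
time: 22.52
tool_pos: [0.6099, 0.0125, 0.1113]
tool_rot: [-0.0, 0.808, 0.589, -0.0]
contact_force: [-0.1, -0.2, -1.4]
gripper_width: 0.251
grasp_force: 59.0
```

Run:
```python
from h import *
go(*bore(3),.078,72.2); print(manip.state()["ft_torque"])
```

```text
t 22.52 pos [0.6099 0.0125 0.1113] yaw 72.20 F [-0.1 -0.2 -1.4] w 0.251 gf 59.0
shift [ 0.0026 -0.0014  0.2223] rows>=0.8 turn [-0.0005  0.0001  0.0001] rows>=0.0
[-0.02773456  0.01209807 -0.02446354]
```

send_rows:
  rows:
    - {"x":0,"y":0,"z":0.03,"wx":0,"wy":0,"wz":0,"hand":-1}
    - {"x":0,"y":0,"z":0.03,"wx":0,"wy":0,"wz":0,"hand":-1}
    - {"x":0,"y":0,"z":0.03,"wx":0,"wy":0,"wz":0,"hand":-1}
    - {"x":0,"y":0,"z":0.03,"wx":0,"wy":0,"wz":0,"hand":-1}
    - {"x":0,"y":0,"z":0.03,"wx":0,"wy":0,"wz":0,"hand":-1}
    - {"x":0,"y":0,"z":0.03,"wx":0,"wy":0,"wz":0,"hand":-1}
    - {"x":0,"y":0,"z":0.02,"wx":0,"wy":0,"wz":0,"hand":-1}
    - {"x":0,"y":0,"z":0.01,"wx":0,"wy":0,"wz":0,"hand":-1}
    - {"x":0,"y":0,"z":0,"wx":0,"wy":0,"wz":0,"hand":-1}
    - {"x":0,"y":0,"z":0,"wx":0,"wy":0,"wz":0,"hand":-1}

```text
time: 23.35
tool_pos: [0.6101, 0.0125, 0.08]
tool_rot: [0.0, 0.808, 0.589, 0.0]
contact_force: [-0.1, -0.0, -0.6]
gripper_width: 0.252
grasp_force: 59.0
```

Run:
```python
from h import *
go(*bore(3),.078,72.2); print(manip.state()["ft_torque"])
```

```text
t 23.35 pos [0.6101 0.0125 0.08  ] yaw 72.20 F [-0.1 -0.  -0.6] w 0.252 gf 59.0
shift [ 0.0024 -0.0028  0.0131] rows>=0.0 turn [ 0.0001 -0.      0.    ] rows>=0.0
[0.04543268 0.01334846 0.02595679]
```

Cartridge B is at its bore's floor with no contact force. I'll release it, rise, and go to C.

send_rows:
  rows:
    - {"x":0,"y":0,"z":0.01,"wx":0,"wy":0,"wz":0,"hand":-1}
    - {"x":0,"y":0,"z":0,"wx":0,"wy":0,"wz":0,"hand":-0.35}
    - {"x":0,"y":0,"z":0,"wx":0,"wy":0,"wz":0,"hand":-0.2}
    - {"x":0,"y":0,"z":0,"wx":0,"wy":0,"wz":0,"hand":-0.2}
    - {"x":0,"y":0,"z":0,"wx":0,"wy":0,"wz":0,"hand":-0.2}
    - {"x":0,"y":0,"z":0,"wx":0,"wy":0,"wz":0,"hand":-0.2}
    - {"x":0,"y":0,"z":-0.05,"wx":0,"wy":0,"wz":0,"hand":-0.2}
    - {"x":0,"y":0,"z":-0.1,"wx":0,"wy":0,"wz":0,"hand":-0.2}
    - {"x":0,"y":0,"z":-0.2,"wx":0,"wy":0,"wz":0,"hand":-0.2}
    - {"x":0,"y":0,"z":-0.25,"wx":0,"wy":0,"wz":0,"hand":0.2}

```text
time: 24.18
tool_pos: [0.6079, 0.0127, 0.1667]
tool_rot: [-0.002, 0.808, 0.589, -0.002]
contact_force: [0.4, 0.1, 0.1]
gripper_width: 0.524
grasp_force: 0.0
```

Run:
```python
from h import *
im=grab_frame("side"); cv2.imwrite("pics/s11.png",im)
for k,p in dict(A=(.5585,.3828),C=(.4311,.2716)).items(): print(k,bfit("side",im,cart,p,18))
go(.4285,.2695,.19,72.2)
```

```text
A (array([0.56  , 0.3783]), np.float64(32.8), np.float64(267.0))
C (array([0.4302, 0.2738]), np.float64(47.1), np.float64(235.0))
t 24.23 pos [0.6137 0.0123 0.1785] yaw 72.21 F [3.7 0.1 7. ] w 0.591 gf 0.0
shift [ 1.256  -1.6985 -0.0922] rows>=7.6 turn [ 0.0139 -0.003   0.0002] rows>=0.1
```

send_rows:
  rows:
    - {"x":0.06,"y":-0.08,"z":-0.1,"wx":0,"wy":0,"wz":0,"hand":0.2}
    - {"x":0.12,"y":-0.16,"z":0,"wx":0,"wy":0,"wz":0,"hand":0.2}
    - {"x":0.15,"y":-0.2,"z":0,"wx":0,"wy":0,"wz":0,"hand":0.2}
    - {"x":0.15,"y":-0.2,"z":0,"wx":0,"wy":0,"wz":0,"hand":0.2}
    - {"x":0.15,"y":-0.2,"z":0,"wx":0,"wy":0,"wz":0,"hand":0.2}
    - {"x":0.15,"y":-0.2,"z":0,"wx":0,"wy":0,"wz":0,"hand":0.2}
    - {"x":0.15,"y":-0.2,"z":0,"wx":0,"wy":0,"wz":0,"hand":0.2}
    - {"x":0.15,"y":-0.2,"z":0,"wx":0,"wy":0,"wz":0,"hand":0.2}
    - {"x":0.12,"y":-0.16,"z":0,"wx":0,"wy":0,"wz":0,"hand":0.2}
    - {"x":0.057,"y":-0.067,"z":0,"wx":0,"wy":0,"wz":0,"hand":0.2}

```text
time: 25.07
tool_pos: [0.4276, 0.271, 0.1842]
tool_rot: [-0.0, 0.807, 0.59, 0.001]
contact_force: [0.3, -0.4, 0.8]
gripper_width: 0.603
grasp_force: 0.0
```

send_rows:
  rows:
    - {"x":0,"y":0,"z":0,"wx":0,"wy":0,"wz":0,"hand":0.2}
    - {"x":0,"y":0,"z":0,"wx":0,"wy":0,"wz":0,"hand":0.2}
    - {"x":0,"y":0,"z":0,"wx":0,"wy":0,"wz":0,"hand":0.2}
    - {"x":0,"y":0,"z":0,"wx":0,"wy":0,"wz":0,"hand":0.2}
    - {"x":0,"y":0,"z":0,"wx":0,"wy":0,"wz":0,"hand":0.2}
    - {"x":0,"y":0,"z":0,"wx":0,"wy":0,"wz":0,"hand":0.2}
    - {"x":0,"y":0,"z":0,"wx":0,"wy":0,"wz":0,"hand":0.2}
    - {"x":0,"y":0,"z":0,"wx":0,"wy":0,"wz":0,"hand":0.2}
    - {"x":0,"y":0,"z":0,"wx":0,"wy":0,"wz":0,"hand":0.2}
    - {"x":0,"y":0,"z":0,"wx":0,"wy":0,"wz":0,"hand":0.2}

```text
time: 25.9
tool_pos: [0.4297, 0.2684, 0.1834]
tool_rot: [-0.0, 0.808, 0.589, -0.0]
contact_force: [0.1, -0.1, -0.1]
gripper_width: 0.6
grasp_force: 0.0
```

Run:
```python
from h import *
im=grab_frame("side"); t=grab_frame("top"); cv2.imwrite("pics/t12.png",t);cv2.imwrite("pics/s12.png",im)
cv2.imwrite("pics/s12c.png",np.hstack([cv2.resize(im[170:380,240:380],None,fx=2.7,fy=2.7,interpolation=cv2.INTER_CUBIC),cv2.resize(t[190:400,150:300],None,fx=2.7,fy=2.7,interpolation=cv2.INTER_CUBIC)]))
print(bfit("side",im,cart,(.4311,.2716),18), bfit("side",im,cart,(.5585,.3828),18))
go(.4295,.2685,.054,72.2)
```

```text
(array([0.4311, 0.2686]), np.float64(44.2), np.float64(239.0)) (array([0.5586, 0.3817]), np.float64(46.3), np.float64(251.0))
t 26.00 pos [0.4296 0.2684 0.1834] yaw 72.20 F [ 0.5  0.2 -0.9] w 0.598 gf 0.0
shift [ 1.000e-04 -9.000e-04  8.628e-01] rows>=3.1 turn [-0.0001  0.0001 -0.    ] rows>=0.0
```

View pics/s12c.png

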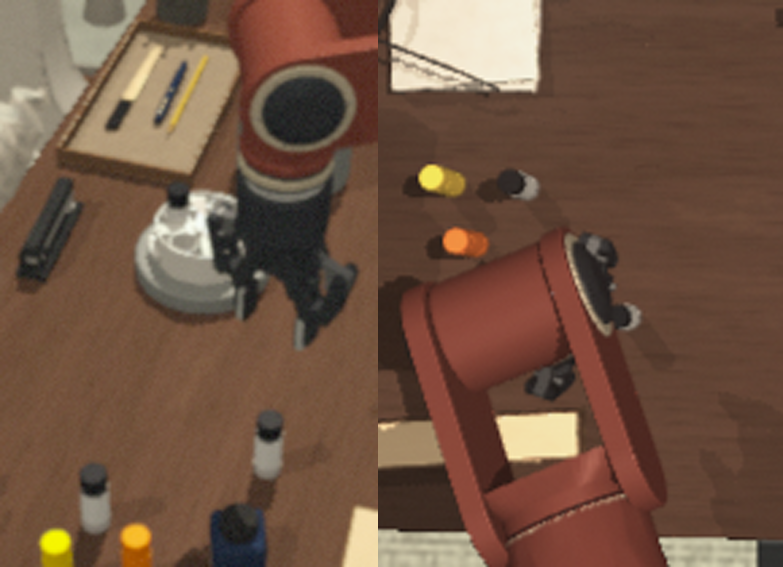

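B stands in its bore, with its black top at side pixel (306,242). C is directly below the open fingers at side pixel (339,334), so I descend on it.

send_rows:
  rows:
    - {"x":0,"y":0,"z":0.06,"wx":0,"wy":0,"wz":0,"hand":0.2}
    - {"x":0,"y":0,"z":0.15,"wx":0,"wy":0,"wz":0,"hand":0.2}
    - {"x":0,"y":0,"z":0.2,"wx":0,"wy":0,"wz":0,"hand":0.2}
    - {"x":0,"y":0,"z":0.2,"wx":0,"wy":0,"wz":0,"hand":0.2}
    - {"x":0,"y":0,"z":0.15,"wx":0,"wy":0,"wz":0,"hand":0.2}
    - {"x":0,"y":0,"z":0.1,"wx":0,"wy":0,"wz":0,"hand":0.2}
    - {"x":0,"y":0,"z":0,"wx":0,"wy":0,"wz":0,"hand":0}
    - {"x":0,"y":0,"z":0,"wx":0,"wy":0,"wz":0,"hand":-0.1}
    - {"x":0,"y":0,"z":0,"wx":0,"wy":0,"wz":0,"hand":-0.2}
    - {"x":0,"y":0,"z":0,"wx":0,"wy":0,"wz":0,"hand":-0.3}

```text
time: 26.83
tool_pos: [0.4308, 0.269, 0.0562]
tool_rot: [0.0, 0.808, 0.589, 0.002]
contact_force: [0.7, 1.2, 0.9]
gripper_width: 0.347
grasp_force: 0.0
```

send_rows:
  rows:
    - {"x":0,"y":0,"z":0,"wx":0,"wy":0,"wz":0,"hand":-0.4}
    - {"x":0,"y":0,"z":0,"wx":0,"wy":0,"wz":0,"hand":-0.5}
    - {"x":0,"y":0,"z":0,"wx":0,"wy":0,"wz":0,"hand":-0.6}
    - {"x":0,"y":0,"z":0,"wx":0,"wy":0,"wz":0,"hand":-0.8}
    - {"x":0,"y":0,"z":0,"wx":0,"wy":0,"wz":0,"hand":-1}
    - {"x":0,"y":0,"z":0,"wx":0,"wy":0,"wz":0,"hand":-1}
    - {"x":0,"y":0,"z":0,"wx":0,"wy":0,"wz":0,"hand":0}
    - {"x":0,"y":0,"z":0,"wx":0,"wy":0,"wz":0,"hand":0}
    - {"x":0,"y":0,"z":0,"wx":0,"wy":0,"wz":0,"hand":0}
    - {"x":0,"y":0,"z":0,"wx":0,"wy":0,"wz":0,"hand":0}

```text
time: 27.67
tool_pos: [0.4295, 0.2683, 0.0542]
tool_rot: [0.0, 0.808, 0.589, -0.0]
contact_force: [-0.0, 0.2, 0.1]
gripper_width: 0.5
grasp_force: 0.0
```

send_rows:
  rows:
    - {"x":0,"y":0,"z":0,"wx":0,"wy":0,"wz":-0.1,"hand":0}
    - {"x":0,"y":0,"z":0,"wx":0,"wy":0,"wz":-0.15,"hand":0}
    - {"x":0,"y":0,"z":0,"wx":0,"wy":0,"wz":-0.15,"hand":0}
    - {"x":0,"y":0,"z":0,"wx":0,"wy":0,"wz":-0.15,"hand":0}
    - {"x":0,"y":0,"z":0,"wx":0,"wy":0,"wz":-0.15,"hand":0}
    - {"x":0,"y":0,"z":0,"wx":0,"wy":0,"wz":-0.15,"hand":0}
    - {"x":0,"y":0,"z":0,"wx":0,"wy":0,"wz":-0.15,"hand":0}
    - {"x":0,"y":0,"z":0,"wx":0,"wy":0,"wz":-0.15,"hand":0}
    - {"x":0,"y":0,"z":0,"wx":0,"wy":0,"wz":-0.15,"hand":0}
    - {"x":0,"y":0,"z":0,"wx":0,"wy":0,"wz":-0.15,"hand":0}

```text
time: 28.5
tool_pos: [0.4295, 0.2683, 0.0542]
tool_rot: [-0.0, 0.36, 0.933, -0.0]
contact_force: [0.1, -0.2, -0.4]
gripper_width: 0.499
grasp_force: 0.0
```

send_rows:
  rows:
    - {"x":0,"y":0,"z":0,"wx":0,"wy":0,"wz":-0.15,"hand":0}
    - {"x":0,"y":0,"z":0,"wx":0,"wy":0,"wz":-0.15,"hand":0}
    - {"x":0,"y":0,"z":0,"wx":0,"wy":0,"wz":-0.15,"hand":0}
    - {"x":0,"y":0,"z":0,"wx":0,"wy":0,"wz":-0.1,"hand":0}
    - {"x":0,"y":0,"z":0,"wx":0,"wy":0,"wz":0,"hand":-0.1}
    - {"x":0,"y":0,"z":0,"wx":0,"wy":0,"wz":0,"hand":-0.2}
    - {"x":0,"y":0,"z":0,"wx":0,"wy":0,"wz":0,"hand":-0.3}
    - {"x":0,"y":0,"z":0,"wx":0,"wy":0,"wz":0,"hand":-0.4}
    - {"x":0,"y":0,"z":0,"wx":0,"wy":0,"wz":0,"hand":-0.6}
    - {"x":0,"y":0,"z":0,"wx":0,"wy":0,"wz":0,"hand":-1}

```text
time: 29.33
tool_pos: [0.4298, 0.2686, 0.0547]
tool_rot: [0.0, 0.155, 0.988, 0.0]
contact_force: [-0.4, -0.2, 0.4]
gripper_width: 0.252
grasp_force: 58.8
```

send_rows:
  rows:
    - {"x":0,"y":0,"z":0,"wx":0,"wy":0,"wz":0,"hand":-1}
    - {"x":0,"y":0,"z":0,"wx":0,"wy":0,"wz":0,"hand":-1}
    - {"x":0,"y":0,"z":0,"wx":0,"wy":0,"wz":0,"hand":-1}
    - {"x":0,"y":0,"z":0,"wx":0,"wy":0,"wz":0,"hand":-1}
    - {"x":0,"y":0,"z":0,"wx":0,"wy":0,"wz":0,"hand":-1}
    - {"x":0,"y":0,"z":-0.05,"wx":0,"wy":0,"wz":0,"hand":-1}
    - {"x":0,"y":0,"z":-0.15,"wx":0,"wy":0,"wz":0,"hand":-1}
    - {"x":0,"y":0,"z":-0.2,"wx":0,"wy":0,"wz":0,"hand":-1}
    - {"x":0,"y":0,"z":-0.2,"wx":0,"wy":0,"wz":0,"hand":-1}
    - {"x":0,"y":0,"z":-0.2,"wx":0,"wy":0,"wz":0,"hand":-1}

```text
time: 30.17
tool_pos: [0.4288, 0.2681, 0.1753]
tool_rot: [-0.001, 0.155, 0.988, -0.001]
contact_force: [0.7, 0.0, -1.1]
gripper_width: 0.252
grasp_force: 58.8
```

Run:
```python
from h import *
print(bore(2),bore(0))
go(*bore(2),.17,162.2)
```

```text
[ 0.56447663 -0.01033379] [0.58652337 0.05833379]
t 30.17 pos [0.4288 0.2681 0.1753] yaw 162.20 F [ 0.7  0.  -1.1] w 0.252 gf 58.8
shift [-1.4285 -1.4907  0.0357] rows>=7.4 turn [-0.0016 -0.0016 -0.    ] rows>=0.0
```

send_rows:
  rows:
    - {"x":-0.08,"y":-0.08,"z":0,"wx":0,"wy":0,"wz":0,"hand":-1}
    - {"x":-0.14,"y":-0.15,"z":0,"wx":0,"wy":0,"wz":0,"hand":-1}
    - {"x":-0.17,"y":-0.18,"z":0,"wx":0,"wy":0,"wz":0,"hand":-1}
    - {"x":-0.17,"y":-0.18,"z":0,"wx":0,"wy":0,"wz":0,"hand":-1}
    - {"x":-0.17,"y":-0.18,"z":0,"wx":0,"wy":0,"wz":0,"hand":-1}
    - {"x":-0.17,"y":-0.18,"z":0,"wx":0,"wy":0,"wz":0,"hand":-1}
    - {"x":-0.17,"y":-0.18,"z":0,"wx":0,"wy":0,"wz":0,"hand":-1}
    - {"x":-0.17,"y":-0.18,"z":0,"wx":0,"wy":0,"wz":0,"hand":-1}
    - {"x":-0.12,"y":-0.12,"z":0,"wx":0,"wy":0,"wz":0,"hand":-1}
    - {"x":-0.065,"y":-0.063,"z":0,"wx":0,"wy":0,"wz":0,"hand":-1}

```text
time: 31.0
tool_pos: [0.5652, -0.013, 0.1744]
tool_rot: [-0.0, 0.156, 0.988, -0.0]
contact_force: [0.0, 0.8, -0.7]
gripper_width: 0.249
grasp_force: 58.9
```

send_rows:
  rows:
    - {"x":0,"y":0,"z":0,"wx":0,"wy":0,"wz":0,"hand":-1}
    - {"x":0,"y":0,"z":0,"wx":0,"wy":0,"wz":0,"hand":-1}
    - {"x":0,"y":0,"z":0,"wx":0,"wy":0,"wz":0,"hand":-1}
    - {"x":0,"y":0,"z":0,"wx":0,"wy":0,"wz":0,"hand":-1}
    - {"x":0,"y":0,"z":0,"wx":0,"wy":0,"wz":0,"hand":-1}
    - {"x":0,"y":0,"z":0.05,"wx":0,"wy":0,"wz":0,"hand":-1}
    - {"x":0,"y":0,"z":0.1,"wx":0,"wy":0,"wz":0,"hand":-1}
    - {"x":0,"y":0,"z":0.1,"wx":0,"wy":0,"wz":0,"hand":-1}
    - {"x":0,"y":0,"z":0.05,"wx":0,"wy":0,"wz":0,"hand":-1}
    - {"x":0,"y":0,"z":0,"wx":0,"wy":0,"wz":0,"hand":-1}

```text
time: 31.83
tool_pos: [0.5627, -0.0094, 0.1265]
tool_rot: [-0.003, 0.154, 0.988, -0.0]
contact_force: [-0.4, 0.2, -1.3]
gripper_width: 0.251
grasp_force: 58.9
```

Run:
```python
from h import *
go(*bore(2),.11,162.2)
```

```text
t 31.83 pos [ 0.5627 -0.0094  0.1265] yaw 162.24 F [-0.4  0.2 -1.3] w 0.251 gf 58.9
shift [-0.0136 -0.0021  0.1098] rows>=0.4 turn [-0.001  -0.0064  0.0008] rows>=0.0
```

send_rows:
  rows:
    - {"x":0,"y":0,"z":0,"wx":0,"wy":0,"wz":0,"hand":-1}
    - {"x":0,"y":0,"z":0,"wx":0,"wy":0,"wz":0,"hand":-1}
    - {"x":0,"y":0,"z":0.02,"wx":0,"wy":0,"wz":0,"hand":-1}
    - {"x":0,"y":0,"z":0.02,"wx":0,"wy":0,"wz":0,"hand":-1}
    - {"x":0,"y":0,"z":0.02,"wx":0,"wy":0,"wz":0,"hand":-1}
    - {"x":0,"y":0,"z":0.02,"wx":0,"wy":0,"wz":0,"hand":-1}
    - {"x":0,"y":0,"z":0.02,"wx":0,"wy":0,"wz":0,"hand":-1}
    - {"x":0,"y":0,"z":0,"wx":0,"wy":0,"wz":0,"hand":-1}
    - {"x":0,"y":0,"z":0,"wx":0,"wy":0,"wz":0,"hand":-1}
    - {"x":0,"y":0,"z":0,"wx":0,"wy":0,"wz":0,"hand":-1}

```text
time: 32.67
tool_pos: [0.5647, -0.0101, 0.1145]
tool_rot: [0.0, 0.155, 0.988, 0.0]
contact_force: [-0.1, -0.3, -1.1]
gripper_width: 0.247
grasp_force: 58.9
```

Run:
```python
from h import *
go(*bore(2),.079,162.2)
```

```text
t 32.67 pos [ 0.5647 -0.0101  0.1145] yaw 162.20 F [-0.1 -0.3 -1.1] w 0.247 gf 58.9
shift [ 0.0012 -0.0019  0.2364] rows>=0.9 turn [ 0.      0.0001 -0.0001] rows>=0.0
```

send_rows:
  rows:
    - {"x":0,"y":0,"z":0.03,"wx":0,"wy":0,"wz":0,"hand":-1}
    - {"x":0,"y":0,"z":0.03,"wx":0,"wy":0,"wz":0,"hand":-1}
    - {"x":0,"y":0,"z":0.03,"wx":0,"wy":0,"wz":0,"hand":-1}
    - {"x":0,"y":0,"z":0.03,"wx":0,"wy":0,"wz":0,"hand":-1}
    - {"x":0,"y":0,"z":0.03,"wx":0,"wy":0,"wz":0,"hand":-1}
    - {"x":0,"y":0,"z":0.03,"wx":0,"wy":0,"wz":0,"hand":-1}
    - {"x":0,"y":0,"z":0.03,"wx":0,"wy":0,"wz":0,"hand":-1}
    - {"x":0,"y":0,"z":0.02,"wx":0,"wy":0,"wz":0,"hand":-1}
    - {"x":0,"y":0,"z":0.01,"wx":0,"wy":0,"wz":0,"hand":-1}
    - {"x":0,"y":0,"z":0,"wx":0,"wy":0,"wz":0,"hand":-1}

```text
time: 33.5
tool_pos: [0.565, -0.0102, 0.0787]
tool_rot: [0.0, 0.155, 0.988, -0.0]
contact_force: [0.2, 0.4, 0.2]
gripper_width: 0.247
grasp_force: 59.0
```

send_rows:
  rows:
    - {"x":0,"y":0,"z":0,"wx":0,"wy":0,"wz":0,"hand":-0.35}
    - {"x":0,"y":0,"z":0,"wx":0,"wy":0,"wz":0,"hand":-0.2}
    - {"x":0,"y":0,"z":0,"wx":0,"wy":0,"wz":0,"hand":-0.2}
    - {"x":0,"y":0,"z":0,"wx":0,"wy":0,"wz":0,"hand":-0.2}
    - {"x":0,"y":0,"z":0,"wx":0,"wy":0,"wz":0,"hand":-0.2}
    - {"x":0,"y":0,"z":-0.05,"wx":0,"wy":0,"wz":0,"hand":-0.2}
    - {"x":0,"y":0,"z":-0.1,"wx":0,"wy":0,"wz":0,"hand":-0.2}
    - {"x":0,"y":0,"z":-0.2,"wx":0,"wy":0,"wz":0,"hand":-0.2}
    - {"x":0,"y":0,"z":-0.25,"wx":0,"wy":0,"wz":0,"hand":0.2}
    - {"x":0.05,"y":0.15,"z":-0.1,"wx":0,"wy":0,"wz":0,"hand":0.2}

```text
time: 34.33
tool_pos: [0.5669, 0.0111, 0.1896]
tool_rot: [0.004, 0.156, 0.988, -0.001]
contact_force: [0.8, -0.5, 1.2]
gripper_width: 0.599
grasp_force: 0.0
```

send_rows:
  rows:
    - {"x":0.08,"y":0.23,"z":0,"wx":0,"wy":0,"wz":0,"hand":0.2}
    - {"x":0.08,"y":0.23,"z":0,"wx":0,"wy":0,"wz":0,"hand":0.2}
    - {"x":0.08,"y":0.23,"z":0,"wx":0,"wy":0,"wz":0,"hand":0.2}
    - {"x":0.08,"y":0.23,"z":0,"wx":0,"wy":0,"wz":0,"hand":0.2}
    - {"x":0.08,"y":0.23,"z":0,"wx":0,"wy":0,"wz":0,"hand":0.2}
    - {"x":0.08,"y":0.23,"z":0,"wx":0,"wy":0,"wz":0,"hand":0.2}
    - {"x":0.08,"y":0.23,"z":0,"wx":0,"wy":0,"wz":0,"hand":0.2}
    - {"x":0.08,"y":0.23,"z":0,"wx":0,"wy":0,"wz":0,"hand":0.2}
    - {"x":0.08,"y":0.23,"z":0,"wx":0,"wy":0,"wz":0,"hand":0.2}
    - {"x":0.07,"y":0.228,"z":0,"wx":0,"wy":0,"wz":0,"hand":0.2}

```text
time: 35.17
tool_pos: [0.5566, 0.3801, 0.1842]
tool_rot: [0.0, 0.155, 0.988, 0.0]
contact_force: [-0.6, -0.5, 0.3]
gripper_width: 0.599
grasp_force: 0.0
```

send_rows:
  rows:
    - {"x":0,"y":0,"z":0,"wx":0,"wy":0,"wz":0,"hand":0.2}
    - {"x":0,"y":0,"z":0,"wx":0,"wy":0,"wz":0,"hand":0.2}
    - {"x":0,"y":0,"z":0,"wx":0,"wy":0,"wz":0,"hand":0.2}
    - {"x":0,"y":0,"z":0,"wx":0,"wy":0,"wz":0,"hand":0.2}
    - {"x":0,"y":0,"z":0,"wx":0,"wy":0,"wz":0,"hand":0.2}
    - {"x":0,"y":0,"z":0,"wx":0,"wy":0,"wz":0,"hand":0.2}
    - {"x":0,"y":0,"z":0,"wx":0,"wy":0,"wz":0,"hand":0.2}
    - {"x":0,"y":0,"z":0,"wx":0,"wy":0,"wz":0,"hand":0.2}
    - {"x":0,"y":0,"z":0,"wx":0,"wy":0,"wz":0,"hand":0.2}
    - {"x":0,"y":0,"z":0,"wx":0,"wy":0,"wz":0,"hand":0.2}

```text
time: 36.0
tool_pos: [0.557, 0.3779, 0.1835]
tool_rot: [0.0, 0.155, 0.988, 0.0]
contact_force: [-0.7, 0.4, 0.1]
gripper_width: 0.598
grasp_force: 0.0
```

Run:
```python
from h import *
im=grab_frame("side"); t=grab_frame("top"); cv2.imwrite("pics/t13.png",t);cv2.imwrite("pics/s13.png",im)
cv2.imwrite("pics/s13c.png",np.hstack([cv2.resize(im[160:400,220:380],None,fx=2.5,fy=2.5,interpolation=cv2.INTER_CUBIC),cv2.resize(t[190:430,280:440],None,fx=2.5,fy=2.5,interpolation=cv2.INTER_CUBIC)]))
print(bfit("side",im,cart,(.5596,.380),18))
go(.557,.378,.054,162.2)
```

```text
(array([0.5582, 0.3827]), np.float64(37.1), np.float64(252.0))
t 36.10 pos [0.557  0.378  0.1834] yaw 162.20 F [-0.2  0.3  0.2] w 0.600 gf 0.0
shift [-1.000e-04  2.000e-04  8.629e-01] rows>=3.1 turn [-0.     -0.0001 -0.0001] rows>=0.0
```

View pics/s13c.png

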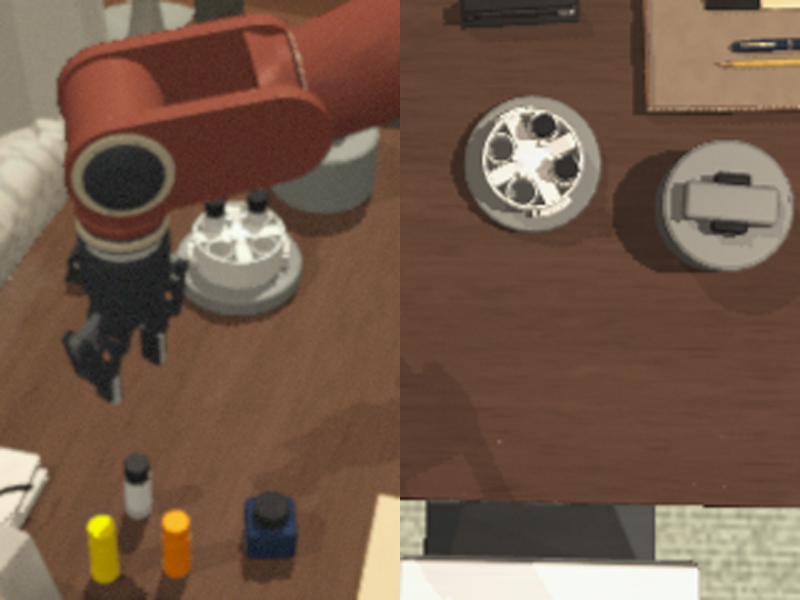

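B and C stand in their bores. In the top view they are at about (337,240) and (346,257), and the cap is untouched at about (410,271). A is below the gripper at side pixel (275,354), with yellow and orange in front of it. I descend on A.

send_rows:
  rows:
    - {"x":0,"y":0,"z":0.06,"wx":0,"wy":0,"wz":0,"hand":0.2}
    - {"x":0,"y":0,"z":0.15,"wx":0,"wy":0,"wz":0,"hand":0.2}
    - {"x":0,"y":0,"z":0.2,"wx":0,"wy":0,"wz":0,"hand":0.2}
    - {"x":0,"y":0,"z":0.2,"wx":0,"wy":0,"wz":0,"hand":0.2}
    - {"x":0,"y":0,"z":0.15,"wx":0,"wy":0,"wz":0,"hand":0.2}
    - {"x":0,"y":0,"z":0.1,"wx":0,"wy":0,"wz":0,"hand":0.2}
    - {"x":0,"y":0,"z":0,"wx":0,"wy":0,"wz":0,"hand":0}
    - {"x":0,"y":0,"z":0,"wx":0,"wy":0,"wz":0,"hand":-0.1}
    - {"x":0,"y":0,"z":0,"wx":0,"wy":0,"wz":0,"hand":-0.2}
    - {"x":0,"y":0,"z":0,"wx":0,"wy":0,"wz":0,"hand":-0.3}

```text
time: 36.93
tool_pos: [0.5586, 0.3789, 0.0571]
tool_rot: [0.002, 0.155, 0.988, 0.001]
contact_force: [-0.7, -0.7, -0.2]
gripper_width: 0.351
grasp_force: 0.0
```

send_rows:
  rows:
    - {"x":0,"y":0,"z":0,"wx":0,"wy":0,"wz":0,"hand":-0.4}
    - {"x":0,"y":0,"z":0,"wx":0,"wy":0,"wz":0,"hand":-0.5}
    - {"x":0,"y":0,"z":0,"wx":0,"wy":0,"wz":0,"hand":-0.6}
    - {"x":0,"y":0,"z":0,"wx":0,"wy":0,"wz":0,"hand":-0.8}
    - {"x":0,"y":0,"z":0,"wx":0,"wy":0,"wz":0,"hand":-1}
    - {"x":0,"y":0,"z":0,"wx":0,"wy":0,"wz":0,"hand":-1}
    - {"x":0,"y":0,"z":0,"wx":0,"wy":0,"wz":0,"hand":0}
    - {"x":0,"y":0,"z":0,"wx":0,"wy":0,"wz":0,"hand":0}
    - {"x":0,"y":0,"z":0,"wx":0,"wy":0,"wz":0,"hand":0}
    - {"x":0,"y":0,"z":0,"wx":0,"wy":0,"wz":0,"hand":0}

```text
time: 37.77
tool_pos: [0.5565, 0.3778, 0.0539]
tool_rot: [-0.0, 0.155, 0.988, -0.0]
contact_force: [-0.1, -0.1, -0.3]
gripper_width: 0.505
grasp_force: 0.0
```

send_rows:
  rows:
    - {"x":0,"y":0,"z":0,"wx":0,"wy":0,"wz":0.1,"hand":0}
    - {"x":0,"y":0,"z":0,"wx":0,"wy":0,"wz":0.15,"hand":0}
    - {"x":0,"y":0,"z":0,"wx":0,"wy":0,"wz":0.15,"hand":0}
    - {"x":0,"y":0,"z":0,"wx":0,"wy":0,"wz":0.15,"hand":0}
    - {"x":0,"y":0,"z":0,"wx":0,"wy":0,"wz":0.15,"hand":0}
    - {"x":0,"y":0,"z":0,"wx":0,"wy":0,"wz":0.15,"hand":0}
    - {"x":0,"y":0,"z":0,"wx":0,"wy":0,"wz":0.15,"hand":0}
    - {"x":0,"y":0,"z":0,"wx":0,"wy":0,"wz":0.15,"hand":0}
    - {"x":0,"y":0,"z":0,"wx":0,"wy":0,"wz":0.15,"hand":0}
    - {"x":0,"y":0,"z":0,"wx":0,"wy":0,"wz":0.15,"hand":0}

```text
time: 38.6
tool_pos: [0.5566, 0.3779, 0.0539]
tool_rot: [-0.0, 0.665, 0.747, -0.0]
contact_force: [0.7, 0.2, 0.3]
gripper_width: 0.5
grasp_force: 0.0
```

send_rows:
  rows:
    - {"x":0,"y":0,"z":0,"wx":0,"wy":0,"wz":0.15,"hand":0}
    - {"x":0,"y":0,"z":0,"wx":0,"wy":0,"wz":0.15,"hand":0}
    - {"x":0,"y":0,"z":0,"wx":0,"wy":0,"wz":0.15,"hand":0}
    - {"x":0,"y":0,"z":0,"wx":0,"wy":0,"wz":0.1,"hand":0}
    - {"x":0,"y":0,"z":0,"wx":0,"wy":0,"wz":0,"hand":-0.1}
    - {"x":0,"y":0,"z":0,"wx":0,"wy":0,"wz":0,"hand":-0.2}
    - {"x":0,"y":0,"z":0,"wx":0,"wy":0,"wz":0,"hand":-0.3}
    - {"x":0,"y":0,"z":0,"wx":0,"wy":0,"wz":0,"hand":-0.4}
    - {"x":0,"y":0,"z":0,"wx":0,"wy":0,"wz":0,"hand":-0.6}
    - {"x":0,"y":0,"z":0,"wx":0,"wy":0,"wz":0,"hand":-1}

```text
time: 39.43
tool_pos: [0.5571, 0.3781, 0.0547]
tool_rot: [0.0, 0.808, 0.589, 0.0]
contact_force: [0.7, 0.5, 0.4]
gripper_width: 0.25
grasp_force: 59.0
```

send_rows:
  rows:
    - {"x":0,"y":0,"z":0,"wx":0,"wy":0,"wz":0,"hand":-1}
    - {"x":0,"y":0,"z":0,"wx":0,"wy":0,"wz":0,"hand":-1}
    - {"x":0,"y":0,"z":0,"wx":0,"wy":0,"wz":0,"hand":-1}
    - {"x":0,"y":0,"z":0,"wx":0,"wy":0,"wz":0,"hand":-1}
    - {"x":0,"y":0,"z":0,"wx":0,"wy":0,"wz":0,"hand":-1}
    - {"x":0,"y":0,"z":-0.05,"wx":0,"wy":0,"wz":0,"hand":-1}
    - {"x":0,"y":0,"z":-0.15,"wx":0,"wy":0,"wz":0,"hand":-1}
    - {"x":0,"y":0,"z":-0.2,"wx":0,"wy":0,"wz":0,"hand":-1}
    - {"x":0,"y":0,"z":-0.2,"wx":0,"wy":0,"wz":0,"hand":-1}
    - {"x":0,"y":0,"z":-0.2,"wx":0,"wy":0,"wz":0,"hand":-1}

```text
time: 40.27
tool_pos: [0.5564, 0.3777, 0.1754]
tool_rot: [-0.0, 0.808, 0.589, -0.001]
contact_force: [0.1, -0.7, -0.6]
gripper_width: 0.252
grasp_force: 58.9
```

Run:
```python
from h import *
go(*bore(1),.17,72.2)
```

```text
t 40.27 pos [0.5564 0.3777 0.1754] yaw 72.20 F [ 0.1 -0.7 -0.6] w 0.252 gf 58.9
shift [-2.2064  0.6017  0.0376] rows>=8.2 turn [-0.0013  0.0014  0.0001] rows>=0.0
```

send_rows:
  rows:
    - {"x":-0.1,"y":0.027,"z":0,"wx":0,"wy":0,"wz":0,"hand":-1}
    - {"x":-0.17,"y":0.046,"z":0,"wx":0,"wy":0,"wz":0,"hand":-1}
    - {"x":-0.22,"y":0.06,"z":0,"wx":0,"wy":0,"wz":0,"hand":-1}
    - {"x":-0.22,"y":0.06,"z":0,"wx":0,"wy":0,"wz":0,"hand":-1}
    - {"x":-0.22,"y":0.06,"z":0,"wx":0,"wy":0,"wz":0,"hand":-1}
    - {"x":-0.22,"y":0.06,"z":0,"wx":0,"wy":0,"wz":0,"hand":-1}
    - {"x":-0.22,"y":0.06,"z":0,"wx":0,"wy":0,"wz":0,"hand":-1}
    - {"x":-0.22,"y":0.06,"z":0,"wx":0,"wy":0,"wz":0,"hand":-1}
    - {"x":-0.22,"y":0.06,"z":0,"wx":0,"wy":0,"wz":0,"hand":-1}
    - {"x":-0.2,"y":0.054,"z":0,"wx":0,"wy":0,"wz":0,"hand":-1}

```text
time: 41.1
tool_pos: [0.542, 0.0638, 0.1739]
tool_rot: [-0.0, 0.808, 0.589, -0.0]
contact_force: [0.7, 0.3, -0.9]
gripper_width: 0.253
grasp_force: 58.9
```

send_rows:
  rows:
    - {"x":-0.13,"y":0.035,"z":0,"wx":0,"wy":0,"wz":0,"hand":-1}
    - {"x":-0.068,"y":0.017,"z":0,"wx":0,"wy":0,"wz":0,"hand":-1}
    - {"x":0,"y":0,"z":0,"wx":0,"wy":0,"wz":0,"hand":-1}
    - {"x":0,"y":0,"z":0,"wx":0,"wy":0,"wz":0,"hand":-1}
    - {"x":0,"y":0,"z":0.05,"wx":0,"wy":0,"wz":0,"hand":-1}
    - {"x":0,"y":0,"z":0.1,"wx":0,"wy":0,"wz":0,"hand":-1}
    - {"x":0,"y":0,"z":0.1,"wx":0,"wy":0,"wz":0,"hand":-1}
    - {"x":0,"y":0,"z":0.05,"wx":0,"wy":0,"wz":0,"hand":-1}
    - {"x":0,"y":0,"z":0,"wx":0,"wy":0,"wz":0,"hand":-1}
    - {"x":0,"y":0,"z":0,"wx":0,"wy":0,"wz":0,"hand":-1}

```text
time: 41.93
tool_pos: [0.5409, 0.0361, 0.1288]
tool_rot: [-0.0, 0.808, 0.59, -0.0]
contact_force: [0.0, -0.4, -0.4]
gripper_width: 0.249
grasp_force: 58.9
```

send_rows:
  rows:
    - {"x":0,"y":0,"z":0,"wx":0,"wy":0,"wz":0,"hand":-1}
    - {"x":0,"y":0,"z":0,"wx":0,"wy":0,"wz":0,"hand":-1}
    - {"x":0,"y":0,"z":0.02,"wx":0,"wy":0,"wz":0,"hand":-1}
    - {"x":0,"y":0,"z":0.02,"wx":0,"wy":0,"wz":0,"hand":-1}
    - {"x":0,"y":0,"z":0.02,"wx":0,"wy":0,"wz":0,"hand":-1}
    - {"x":0,"y":0,"z":0.02,"wx":0,"wy":0,"wz":0,"hand":-1}
    - {"x":0,"y":0,"z":0.02,"wx":0,"wy":0,"wz":0,"hand":-1}
    - {"x":0,"y":0,"z":0,"wx":0,"wy":0,"wz":0,"hand":-1}
    - {"x":0,"y":0,"z":0,"wx":0,"wy":0,"wz":0,"hand":-1}
    - {"x":0,"y":0,"z":0,"wx":0,"wy":0,"wz":0,"hand":-1}

```text
time: 42.77
tool_pos: [0.541, 0.0352, 0.1141]
tool_rot: [-0.0, 0.808, 0.589, -0.0]
contact_force: [-1.0, 0.8, -0.6]
gripper_width: 0.251
grasp_force: 58.9
```

Run:
```python
from h import *
go(*bore(1),.079,72.2)
```

```text
t 42.77 pos [0.541  0.0352 0.1141] yaw 72.20 F [-1.   0.8 -0.6] w 0.251 gf 58.9
shift [-0.0008  0.002   0.2341] rows>=0.8 turn [-0.0011  0.0003 -0.0001] rows>=0.0
```

send_rows:
  rows:
    - {"x":0,"y":0,"z":0.03,"wx":0,"wy":0,"wz":0,"hand":-1}
    - {"x":0,"y":0,"z":0.03,"wx":0,"wy":0,"wz":0,"hand":-1}
    - {"x":0,"y":0,"z":0.03,"wx":0,"wy":0,"wz":0,"hand":-1}
    - {"x":0,"y":0,"z":0.03,"wx":0,"wy":0,"wz":0,"hand":-1}
    - {"x":0,"y":0,"z":0.03,"wx":0,"wy":0,"wz":0,"hand":-1}
    - {"x":0,"y":0,"z":0.03,"wx":0,"wy":0,"wz":0,"hand":-1}
    - {"x":0,"y":0,"z":0.03,"wx":0,"wy":0,"wz":0,"hand":-1}
    - {"x":0,"y":0,"z":0.02,"wx":0,"wy":0,"wz":0,"hand":-1}
    - {"x":0,"y":0,"z":0.005,"wx":0,"wy":0,"wz":0,"hand":-1}
    - {"x":0,"y":0,"z":0,"wx":0,"wy":0,"wz":0,"hand":-1}

```text
time: 43.6
tool_pos: [0.5411, 0.0353, 0.0789]
tool_rot: [-0.0, 0.808, 0.589, -0.0]
contact_force: [-0.6, -0.0, -1.7]
gripper_width: 0.255
grasp_force: 59.1
```

send_rows:
  rows:
    - {"x":0,"y":0,"z":0,"wx":0,"wy":0,"wz":0,"hand":-0.35}
    - {"x":0,"y":0,"z":0,"wx":0,"wy":0,"wz":0,"hand":-0.2}
    - {"x":0,"y":0,"z":0,"wx":0,"wy":0,"wz":0,"hand":-0.2}
    - {"x":0,"y":0,"z":0,"wx":0,"wy":0,"wz":0,"hand":-0.2}
    - {"x":0,"y":0,"z":0,"wx":0,"wy":0,"wz":0,"hand":-0.2}
    - {"x":0,"y":0,"z":-0.05,"wx":0,"wy":0,"wz":0,"hand":-0.2}
    - {"x":0,"y":0,"z":-0.1,"wx":0,"wy":0,"wz":0,"hand":-0.2}
    - {"x":0,"y":0,"z":-0.2,"wx":0,"wy":0,"wz":0,"hand":-0.2}
    - {"x":0,"y":0,"z":-0.25,"wx":0,"wy":0,"wz":0,"hand":0.2}
    - {"x":0,"y":0,"z":-0.2,"wx":0,"wy":0,"wz":0,"hand":0.5}

```text
time: 44.43
tool_pos: [0.5415, 0.0352, 0.202]
tool_rot: [0.0, 0.808, 0.589, 0.001]
contact_force: [0.2, 0.2, 0.6]
gripper_width: 0.672
grasp_force: 0.0
```

send_rows:
  rows:
    - {"x":-0.1,"y":0.027,"z":-0.05,"wx":0,"wy":0,"wz":0,"hand":1}
    - {"x":-0.2,"y":0.053,"z":0,"wx":0,"wy":0,"wz":0,"hand":1}
    - {"x":-0.2,"y":0.053,"z":0,"wx":0,"wy":0,"wz":0,"hand":1}
    - {"x":-0.2,"y":0.053,"z":0,"wx":0,"wy":0,"wz":0,"hand":1}
    - {"x":-0.2,"y":0.053,"z":0,"wx":0,"wy":0,"wz":0,"hand":1}
    - {"x":-0.2,"y":0.053,"z":0,"wx":0,"wy":0,"wz":0,"hand":1}
    - {"x":-0.171,"y":0.045,"z":0,"wx":0,"wy":0,"wz":0,"hand":1}
    - {"x":-0.1,"y":0.027,"z":0,"wx":0,"wy":0,"wz":-0.11,"hand":1}
    - {"x":0,"y":0,"z":0,"wx":0,"wy":0,"wz":-0.11,"hand":1}
    - {"x":0,"y":0,"z":0,"wx":0,"wy":0,"wz":-0.11,"hand":1}

```text
time: 45.27
tool_pos: [0.5303, -0.1786, 0.2074]
tool_rot: [0.0, 0.724, 0.689, 0.0]
contact_force: [0.1, -0.7, -0.3]
gripper_width: 1.002
grasp_force: 0.0
```

send_rows:
  rows:
    - {"x":0,"y":0,"z":0,"wx":0,"wy":0,"wz":0,"hand":1}
    - {"x":0,"y":0,"z":0,"wx":0,"wy":0,"wz":0,"hand":1}
    - {"x":0,"y":0,"z":0,"wx":0,"wy":0,"wz":0,"hand":1}
    - {"x":0,"y":0,"z":0,"wx":0,"wy":0,"wz":0,"hand":1}
    - {"x":0,"y":0,"z":0,"wx":0,"wy":0,"wz":0,"hand":1}
    - {"x":0,"y":0,"z":0,"wx":0,"wy":0,"wz":0,"hand":1}
    - {"x":0,"y":0,"z":0,"wx":0,"wy":0,"wz":0,"hand":1}
    - {"x":0,"y":0,"z":0,"wx":0,"wy":0,"wz":0,"hand":1}
    - {"x":0,"y":0,"z":0,"wx":0,"wy":0,"wz":0,"hand":1}
    - {"x":0,"y":0,"z":0,"wx":0,"wy":0,"wz":0,"hand":1}

```text
time: 46.1
tool_pos: [0.5304, -0.1773, 0.2067]
tool_rot: [-0.0, 0.725, 0.689, -0.0]
contact_force: [-0.4, -0.1, -0.1]
gripper_width: 0.999
grasp_force: 0.0
```

Run:
```python
from h import *
im=grab_frame("side"); t=grab_frame("top"); cv2.imwrite("pics/t14.png",t);cv2.imwrite("pics/s14.png",im)
cv2.imwrite("pics/s14c.png",np.hstack([cv2.resize(im[150:310,270:400],None,fx=3,fy=3,interpolation=cv2.INTER_CUBIC),cv2.resize(t[200:360,300:430],None,fx=3,fy=3,interpolation=cv2.INTER_CUBIC)]))
t13=cv2.imread("pics/t13.png"); print(bfit("top",t13,capm,(.527,-.178),36),bfit("top",t13,neck,(.572,.024),30))
print(bfit("side",im,capm,(.5322,-.18),34))
go(.530,-.1772,.091,87.36)
```

```text
(array([ 0.5272, -0.1778]), np.float64(90.6), np.float64(2324.0)) (array([0.5726, 0.0243]), np.float64(77.5), np.float64(2381.0))
(array([ 0.5331, -0.1819]), np.float64(258.5), np.float64(1960.0))
t 46.20 pos [ 0.5304 -0.1773  0.2067] yaw 87.05 F [-0.2  0.3  0.2] w 1.003 gf 0.0
shift [ 3.000e-04 -2.600e-03  7.713e-01] rows>=2.8 turn [-0.     -0.     -0.0069] rows>=0.0
```

View pics/s14c.png

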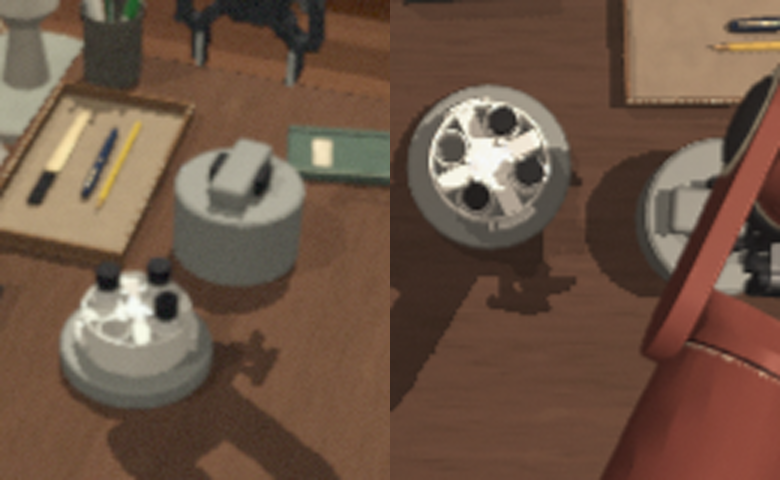

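All three cartridges stand in bores. Their black tops are at side pixels (306,242), (323,240) and (325,252), and the cap is unmoved. Now I re-grip the cap.

send_rows:
  rows:
    - {"x":0,"y":-0.003,"z":0.06,"wx":0,"wy":0,"wz":-0.007,"hand":1}
    - {"x":0,"y":0,"z":0.15,"wx":0,"wy":0,"wz":0,"hand":1}
    - {"x":0,"y":0,"z":0.2,"wx":0,"wy":0,"wz":0,"hand":1}
    - {"x":0,"y":0,"z":0.18,"wx":0,"wy":0,"wz":0,"hand":1}
    - {"x":0,"y":0,"z":0.12,"wx":0,"wy":0,"wz":0,"hand":1}
    - {"x":0,"y":0,"z":0.06,"wx":0,"wy":0,"wz":0,"hand":1}
    - {"x":0,"y":0,"z":0.02,"wx":0,"wy":0,"wz":0,"hand":1}
    - {"x":0,"y":0,"z":0,"wx":0,"wy":0,"wz":0,"hand":1}
    - {"x":0,"y":0,"z":0,"wx":0,"wy":0,"wz":0,"hand":0.6}
    - {"x":0,"y":0,"z":0,"wx":0,"wy":0,"wz":0,"hand":0.5}

```text
time: 47.03
tool_pos: [0.5312, -0.1778, 0.0901]
tool_rot: [0.002, 0.723, 0.691, 0.001]
contact_force: [0.2, -0.7, 0.6]
gripper_width: 0.754
grasp_force: 0.3
```

send_rows:
  rows:
    - {"x":0,"y":0,"z":0,"wx":0,"wy":0,"wz":0,"hand":0.4}
    - {"x":0,"y":0,"z":0,"wx":0,"wy":0,"wz":0,"hand":0.3}
    - {"x":0,"y":0,"z":0,"wx":0,"wy":0,"wz":0,"hand":0.2}
    - {"x":0,"y":0,"z":0,"wx":0,"wy":0,"wz":0,"hand":0}
    - {"x":0,"y":0,"z":0,"wx":0,"wy":0,"wz":0,"hand":-0.5}
    - {"x":0,"y":0,"z":0,"wx":0,"wy":0,"wz":0,"hand":-0.5}
    - {"x":0,"y":0,"z":0,"wx":0,"wy":0,"wz":0,"hand":-0.5}
    - {"x":0,"y":0,"z":0,"wx":0,"wy":0,"wz":0,"hand":-0.5}
    - {"x":0,"y":0,"z":0,"wx":0,"wy":0,"wz":0,"hand":-0.5}
    - {"x":0,"y":0,"z":0,"wx":0,"wy":0,"wz":0,"hand":-0.5}

```text
time: 47.87
tool_pos: [0.5318, -0.1783, 0.0931]
tool_rot: [0.002, 0.723, 0.691, 0.001]
contact_force: [-6.3, 1.9, 16.6]
gripper_width: 0.462
grasp_force: 60.7
```

Run:
```python
from h import *
go(.530,-.1772,.091,87.36)
```

```text
t 47.87 pos [ 0.5318 -0.1783  0.0931] yaw 87.34 F [-6.3  1.9 16.6] w 0.462 gf 60.7
shift [ 0.007  -0.0126  0.0142] rows>=0.1 turn [ 0.005   0.0027 -0.0004] rows>=0.0
```

send_rows:
  rows:
    - {"x":0,"y":0,"z":-0.05,"wx":0,"wy":0,"wz":0,"hand":-0.5}
    - {"x":0,"y":0,"z":-0.12,"wx":0,"wy":0,"wz":0,"hand":-0.5}
    - {"x":0,"y":0,"z":-0.15,"wx":0,"wy":0,"wz":0,"hand":-0.5}
    - {"x":0,"y":0,"z":-0.15,"wx":0,"wy":0,"wz":0,"hand":-0.5}
    - {"x":0,"y":0,"z":-0.15,"wx":0,"wy":0,"wz":0,"hand":-0.5}
    - {"x":0,"y":0,"z":-0.15,"wx":0,"wy":0,"wz":0,"hand":-0.5}
    - {"x":0,"y":0,"z":-0.1,"wx":0,"wy":0,"wz":0,"hand":-0.5}
    - {"x":0,"y":0,"z":0,"wx":0,"wy":0,"wz":0,"hand":-0.5}
    - {"x":0.06,"y":0.01,"z":0,"wx":0,"wy":0,"wz":0,"hand":-0.5}
    - {"x":0.1,"y":0.018,"z":0,"wx":0,"wy":0,"wz":0,"hand":-0.5}

```text
time: 48.7
tool_pos: [0.5344, -0.1533, 0.2168]
tool_rot: [-0.001, 0.724, 0.69, -0.001]
contact_force: [-0.8, -0.2, -2.7]
gripper_width: 0.457
grasp_force: 62.8
```

send_rows:
  rows:
    - {"x":0.15,"y":0.027,"z":0,"wx":0,"wy":0,"wz":0,"hand":-0.5}
    - {"x":0.15,"y":0.027,"z":0,"wx":0,"wy":0,"wz":0,"hand":-0.5}
    - {"x":0.15,"y":0.027,"z":0,"wx":0,"wy":0,"wz":0,"hand":-0.5}
    - {"x":0.15,"y":0.027,"z":0,"wx":0,"wy":0,"wz":0,"hand":-0.5}
    - {"x":0.15,"y":0.027,"z":0,"wx":0,"wy":0,"wz":0,"hand":-0.5}
    - {"x":0.15,"y":0.027,"z":0,"wx":0,"wy":0,"wz":0,"hand":-0.5}
    - {"x":0.14,"y":0.023,"z":0,"wx":0,"wy":0,"wz":0,"hand":-0.5}
    - {"x":0.1,"y":0.018,"z":0,"wx":0,"wy":0,"wz":0,"hand":-0.5}
    - {"x":0.054,"y":0.008,"z":0,"wx":0,"wy":0,"wz":0,"hand":-0.5}
    - {"x":0,"y":0,"z":0,"wx":0,"wy":0,"wz":0,"hand":-0.5}

```text
time: 49.53
tool_pos: [0.5741, 0.0259, 0.2164]
tool_rot: [-0.002, 0.722, 0.692, -0.001]
contact_force: [0.4, -0.2, -2.6]
gripper_width: 0.455
grasp_force: 62.8
```

send_rows:
  rows:
    - {"x":0,"y":0,"z":0,"wx":0,"wy":0,"wz":0,"hand":-0.5}
    - {"x":0,"y":0,"z":0,"wx":0,"wy":0,"wz":0,"hand":-0.5}
    - {"x":0,"y":0,"z":0,"wx":0,"wy":0,"wz":0,"hand":-0.5}
    - {"x":0,"y":0,"z":0,"wx":0,"wy":0,"wz":0,"hand":-0.5}
    - {"x":0,"y":0,"z":0,"wx":0,"wy":0,"wz":0,"hand":-0.5}
    - {"x":0,"y":0,"z":0,"wx":0,"wy":0,"wz":0,"hand":-0.5}
    - {"x":0,"y":0,"z":0,"wx":0,"wy":0,"wz":0,"hand":-0.5}
    - {"x":0,"y":0,"z":0,"wx":0,"wy":0,"wz":0,"hand":-0.5}
    - {"x":0,"y":0,"z":0,"wx":0,"wy":0,"wz":0,"hand":-0.5}
    - {"x":0,"y":0,"z":0,"wx":0,"wy":0,"wz":0,"hand":-0.5}

```text
time: 50.37
tool_pos: [0.5751, 0.024, 0.2187]
tool_rot: [0.0, 0.723, 0.691, 0.0]
contact_force: [-0.4, -0.4, -2.5]
gripper_width: 0.458
grasp_force: 62.8
```

Run:
```python
from h import *
go(.5755,.024,.167,87.36)
im=grab_frame("side"); cv2.imwrite("pics/s15.png",im)
z0=manip.state()["tool_pos"][2]-.093
f=lambda p:[cyl(*p,z0,z0+.083,.068)]
# cap in the air at known height: fit (mask includes canister below; compare cap cylinder + canister)
g=lambda p:[cyl(*p,z0,z0+.083,.068),cyl(.5775,.022,0,.024,.075),cyl(.5775,.022,.024,.12,.053)]
print(z0,bfit("side",im,g,(.5765,.022),45))
```

```text
t 50.37 pos [0.5751 0.024  0.2187] yaw 87.37 F [-0.4 -0.4 -2.5] w 0.458 gf 62.8
shift [2.000e-04 2.700e-03 3.448e-01] rows>=1.2 turn [ 0.     -0.      0.0001] rows>=0.0
0.12573611404963295 (array([0.5815, 0.016 ]), np.float64(96.8), np.float64(3287.0))
```

send_rows:
  rows:
    - {"x":0,"y":0.003,"z":0.06,"wx":0,"wy":0,"wz":0,"hand":-0.5}
    - {"x":0,"y":0,"z":0.1,"wx":0,"wy":0,"wz":0,"hand":-0.5}
    - {"x":0,"y":0,"z":0.1,"wx":0,"wy":0,"wz":0,"hand":-0.5}
    - {"x":0,"y":0,"z":0.06,"wx":0,"wy":0,"wz":0,"hand":-0.5}
    - {"x":0,"y":0,"z":0.025,"wx":0,"wy":0,"wz":0,"hand":-0.5}
    - {"x":0,"y":0,"z":0.025,"wx":0,"wy":0,"wz":0,"hand":-0.5}
    - {"x":0,"y":0,"z":0.025,"wx":0,"wy":0,"wz":0,"hand":-0.5}
    - {"x":0,"y":0,"z":0.025,"wx":0,"wy":0,"wz":0,"hand":-0.5}
    - {"x":0,"y":0,"z":0.025,"wx":0,"wy":0,"wz":0,"hand":-0.5}
    - {"x":0,"y":0,"z":0,"wx":0,"wy":0,"wz":0,"hand":-0.5}

```text
time: 51.25
tool_pos: [0.5753, 0.024, 0.1514]
tool_rot: [-0.0, 0.723, 0.691, -0.0]
contact_force: [-0.6, -0.5, -3.2]
gripper_width: 0.457
grasp_force: 62.8
```

Run:
```python
from h import *
go(.5755,.024,.117,87.36)
```

```text
t 51.25 pos [0.5753 0.024  0.1514] yaw 87.36 F [-0.6 -0.5 -3.2] w 0.457 gf 62.8
shift [2.000e-04 1.400e-03 2.295e-01] rows>=0.8 turn [-0.0008 -0.0001  0.0001] rows>=0.0
```

send_rows:
  rows:
    - {"x":0,"y":0,"z":0.03,"wx":0,"wy":0,"wz":0,"hand":-0.5}
    - {"x":0,"y":0,"z":0.03,"wx":0,"wy":0,"wz":0,"hand":-0.5}
    - {"x":0,"y":0,"z":0.03,"wx":0,"wy":0,"wz":0,"hand":-0.5}
    - {"x":0,"y":0,"z":0.03,"wx":0,"wy":0,"wz":0,"hand":-0.5}
    - {"x":0,"y":0,"z":0.03,"wx":0,"wy":0,"wz":0,"hand":-0.5}
    - {"x":0,"y":0,"z":0.03,"wx":0,"wy":0,"wz":0,"hand":-0.5}
    - {"x":0,"y":0,"z":0.02,"wx":0,"wy":0,"wz":0,"hand":-0.5}
    - {"x":0,"y":0,"z":0.01,"wx":0,"wy":0,"wz":0,"hand":-0.5}
    - {"x":0,"y":0,"z":0,"wx":0,"wy":0,"wz":0,"hand":-0.5}
    - {"x":0,"y":0,"z":0,"wx":0,"wy":0,"wz":0,"hand":-0.5}

```text
time: 52.08
tool_pos: [0.5756, 0.024, 0.1205]
tool_rot: [0.0, 0.723, 0.691, 0.0]
contact_force: [0.1, 0.2, -2.7]
gripper_width: 0.454
grasp_force: 62.8
```

Run:
```python
from h import *
go(.5755,.024,.117,87.36)
```

```text
t 52.08 pos [0.5756 0.024  0.1205] yaw 87.36 F [ 0.1  0.2 -2.7] w 0.454 gf 62.8
shift [ 0.0001 -0.0008  0.0232] rows>=0.1 turn [ 0.0001 -0.0001  0.0001] rows>=0.0
```

Free so far. I'll continue down to seat contact.

send_rows:
  rows:
    - {"x":0,"y":0,"z":0.01,"wx":0,"wy":0,"wz":0,"hand":-0.5}
    - {"x":0,"y":0,"z":0.01,"wx":0,"wy":0,"wz":0,"hand":-0.5}
    - {"x":0,"y":0,"z":0.01,"wx":0,"wy":0,"wz":0,"hand":-0.5}
    - {"x":0,"y":0,"z":0.01,"wx":0,"wy":0,"wz":0,"hand":-0.5}
    - {"x":0,"y":0,"z":0,"wx":0,"wy":0,"wz":0,"hand":-0.5}
    - {"x":0,"y":0,"z":0,"wx":0,"wy":0,"wz":0,"hand":-0.5}
    - {"x":0,"y":0,"z":0,"wx":0,"wy":0,"wz":0,"hand":-0.5}
    - {"x":0,"y":0,"z":0,"wx":0,"wy":0,"wz":0,"hand":-0.5}
    - {"x":0,"y":0,"z":0,"wx":0,"wy":0,"wz":0,"hand":-0.5}
    - {"x":0,"y":0,"z":0,"wx":0,"wy":0,"wz":0,"hand":-0.5}

```text
time: 52.92
tool_pos: [0.5759, 0.0241, 0.1175]
tool_rot: [0.0, 0.723, 0.691, 0.0]
contact_force: [-7.1, 1.2, 10.5]
gripper_width: 0.455
grasp_force: 65.7
```

Run:
```python
from h import *
go(.5755,.024,.117,27.4)
```

```text
t 52.92 pos [0.5759 0.0241 0.1175] yaw 87.38 F [-7.1  1.2 10.5] w 0.455 gf 65.7
shift [-0.0005 -0.0026  0.0034] rows>=0.0 turn [ 3.0000e-04 -1.0000e-04  1.3328e+00] rows>=8.4
```

Seated at about z 24 mm with light contact. Now I turn it clockwise to locked.

send_rows:
  rows:
    - {"x":0,"y":0,"z":0,"wx":0,"wy":0,"wz":0.07,"hand":-0.5}
    - {"x":0,"y":0,"z":0,"wx":0,"wy":0,"wz":0.07,"hand":-0.5}
    - {"x":0,"y":0,"z":0,"wx":0,"wy":0,"wz":0.07,"hand":-0.5}
    - {"x":0,"y":0,"z":0,"wx":0,"wy":0,"wz":0.07,"hand":-0.5}
    - {"x":0,"y":0,"z":0,"wx":0,"wy":0,"wz":0.07,"hand":-0.5}
    - {"x":0,"y":0,"z":0,"wx":0,"wy":0,"wz":0.07,"hand":-0.5}
    - {"x":0,"y":0,"z":0,"wx":0,"wy":0,"wz":0.07,"hand":-0.5}
    - {"x":0,"y":0,"z":0,"wx":0,"wy":0,"wz":0.07,"hand":-0.5}
    - {"x":0,"y":0,"z":0,"wx":0,"wy":0,"wz":0.07,"hand":-0.5}
    - {"x":0,"y":0,"z":0,"wx":0,"wy":0,"wz":0.07,"hand":-0.5}

```text
time: 53.75
tool_pos: [0.5776, 0.0236, 0.1174]
tool_rot: [0.002, 0.884, 0.468, 0.002]
contact_force: [-0.6, 0.6, 5.2]
gripper_width: 0.457
grasp_force: 63.3
```

send_rows:
  rows:
    - {"x":0,"y":0,"z":0,"wx":0,"wy":0,"wz":0.07,"hand":-0.5}
    - {"x":0,"y":0,"z":0,"wx":0,"wy":0,"wz":0.07,"hand":-0.5}
    - {"x":0,"y":0,"z":0,"wx":0,"wy":0,"wz":0.07,"hand":-0.5}
    - {"x":0,"y":0,"z":0,"wx":0,"wy":0,"wz":0.07,"hand":-0.5}
    - {"x":0,"y":0,"z":0,"wx":0,"wy":0,"wz":0.07,"hand":-0.5}
    - {"x":0,"y":0,"z":0,"wx":0,"wy":0,"wz":0.07,"hand":-0.5}
    - {"x":0,"y":0,"z":0,"wx":0,"wy":0,"wz":0.07,"hand":-0.5}
    - {"x":0,"y":0,"z":0,"wx":0,"wy":0,"wz":0.07,"hand":-0.5}
    - {"x":0,"y":0,"z":0,"wx":0,"wy":0,"wz":0.06,"hand":-0.5}
    - {"x":0,"y":0,"z":0,"wx":0,"wy":0,"wz":0,"hand":-0.5}

```text
time: 54.58
tool_pos: [0.5769, 0.0227, 0.1174]
tool_rot: [0.002, 0.97, 0.241, 0.001]
contact_force: [-4.0, -2.9, 7.5]
gripper_width: 0.46
grasp_force: 63.5
```

Run:
```python
from h import *
go(.5755,.024,.117,27.4); print(manip.state()["ft_torque"])
```

```text
t 54.58 pos [0.5769 0.0227 0.1174] yaw 27.94 F [-4.  -2.9  7.5] w 0.460 gf 63.5
shift [-0.0041 -0.0119  0.0023] rows>=0.0 turn [ 0.0053 -0.0014  0.012 ] rows>=0.1
[-0.61248743  0.58906488  0.20700692]
```

send_rows:
  rows:
    - {"x":0,"y":0,"z":0,"wx":0,"wy":0,"wz":0.03,"hand":-0.5}
    - {"x":0,"y":0,"z":0,"wx":0,"wy":0,"wz":0.03,"hand":-0.5}
    - {"x":0,"y":0,"z":0,"wx":0,"wy":0,"wz":0.02,"hand":-0.5}
    - {"x":0,"y":0,"z":0,"wx":0,"wy":0,"wz":0,"hand":-0.5}
    - {"x":0,"y":0,"z":0,"wx":0,"wy":0,"wz":0,"hand":-0.5}
    - {"x":0,"y":0,"z":0,"wx":0,"wy":0,"wz":0,"hand":-0.5}
    - {"x":0,"y":0,"z":0,"wx":0,"wy":0,"wz":0,"hand":-0.5}
    - {"x":0,"y":0,"z":0,"wx":0,"wy":0,"wz":0,"hand":-0.5}
    - {"x":0,"y":0,"z":0,"wx":0,"wy":0,"wz":0,"hand":-0.5}
    - {"x":0,"y":0,"z":0,"wx":0,"wy":0,"wz":0,"hand":-0.5}

```text
time: 55.42
tool_pos: [0.5764, 0.0235, 0.1174]
tool_rot: [0.001, 0.977, 0.212, 0.001]
contact_force: [-5.1, -0.7, 8.6]
gripper_width: 0.454
grasp_force: 67.0
```

Run:
```python
from h import *
go(.5755,.024,.117,27.4); print(manip.state()["ft_torque"])
```

```text
t 55.42 pos [0.5764 0.0235 0.1174] yaw 24.53 F [-5.1 -0.7  8.6] w 0.454 gf 67.0
shift [-0.0042 -0.0057  0.0025] rows>=0.0 turn [ 0.0032 -0.0009 -0.0637] rows>=0.4
[-0.28523446  0.82203073  0.83091249]
```

Stop felt: the yaw stalls at about 24.5° and the moment has risen. I'll ease back slightly, release, and rise.

send_rows:
  rows:
    - {"x":0,"y":0,"z":0,"wx":0,"wy":0,"wz":-0.04,"hand":-0.5}
    - {"x":0,"y":0,"z":0,"wx":0,"wy":0,"wz":0,"hand":-0.5}
    - {"x":0,"y":0,"z":0,"wx":0,"wy":0,"wz":0,"hand":0}
    - {"x":0,"y":0,"z":0,"wx":0,"wy":0,"wz":0,"hand":0.3}
    - {"x":0,"y":0,"z":0,"wx":0,"wy":0,"wz":0,"hand":0.6}
    - {"x":0,"y":0,"z":0,"wx":0,"wy":0,"wz":0,"hand":1}
    - {"x":0,"y":0,"z":0,"wx":0,"wy":0,"wz":0,"hand":1}
    - {"x":0,"y":0,"z":0,"wx":0,"wy":0,"wz":0,"hand":1}
    - {"x":0,"y":0,"z":0,"wx":0,"wy":0,"wz":0,"hand":1}
    - {"x":0,"y":0,"z":0,"wx":0,"wy":0,"wz":0,"hand":1}

```text
time: 56.25
tool_pos: [0.5757, 0.024, 0.1145]
tool_rot: [0.0, 0.974, 0.226, 0.0]
contact_force: [-0.5, -0.3, 0.0]
gripper_width: 0.998
grasp_force: 0.0
```

send_rows:
  rows:
    - {"x":0,"y":0,"z":-0.05,"wx":0,"wy":0,"wz":0,"hand":1}
    - {"x":0,"y":0,"z":-0.1,"wx":0,"wy":0,"wz":0,"hand":1}
    - {"x":0,"y":0,"z":-0.2,"wx":0,"wy":0,"wz":0,"hand":1}
    - {"x":0,"y":0,"z":-0.2,"wx":0,"wy":0,"wz":0,"hand":1}
    - {"x":0,"y":0,"z":-0.2,"wx":0,"wy":0,"wz":0,"hand":1}
    - {"x":-0.15,"y":0.15,"z":0,"wx":0,"wy":0,"wz":0,"hand":1}
    - {"x":-0.15,"y":0.15,"z":0,"wx":0,"wy":0,"wz":0,"hand":1}
    - {"x":-0.15,"y":0.15,"z":0,"wx":0,"wy":0,"wz":0,"hand":1}
    - {"x":-0.15,"y":0.15,"z":0,"wx":0,"wy":0,"wz":0,"hand":1}
    - {"x":-0.15,"y":0.15,"z":0,"wx":0,"wy":0,"wz":0,"hand":1}

```text
time: 57.08
tool_pos: [0.5237, -0.1278, 0.2279]
tool_rot: [0.0, 0.974, 0.227, 0.001]
contact_force: [1.0, -0.3, -0.3]
gripper_width: 1.002
grasp_force: 0.0
```

send_rows:
  rows:
    - {"x":-0.15,"y":0.15,"z":0,"wx":0,"wy":0,"wz":0,"hand":1}
    - {"x":-0.15,"y":0.15,"z":0,"wx":0,"wy":0,"wz":0,"hand":1}
    - {"x":-0.15,"y":0.15,"z":0,"wx":0,"wy":0,"wz":0,"hand":1}
    - {"x":-0.15,"y":0.15,"z":0,"wx":0,"wy":0,"wz":0,"hand":1}
    - {"x":-0.1,"y":0.1,"z":0,"wx":0,"wy":0,"wz":0,"hand":1}
    - {"x":0,"y":0,"z":0,"wx":0,"wy":0,"wz":0,"hand":1}
    - {"x":0,"y":0,"z":0,"wx":0,"wy":0,"wz":0,"hand":1}
    - {"x":0,"y":0,"z":0,"wx":0,"wy":0,"wz":0,"hand":1}
    - {"x":0,"y":0,"z":0,"wx":0,"wy":0,"wz":0,"hand":1}
    - {"x":0,"y":0,"z":0,"wx":0,"wy":0,"wz":0,"hand":1}

```text
time: 57.92
tool_pos: [0.4766, -0.2661, 0.2271]
tool_rot: [-0.0, 0.974, 0.227, 0.0]
contact_force: [-0.1, -1.0, -0.0]
gripper_width: 0.998
grasp_force: 0.0
```

Run:
```python
from h import *
s=manip.state(); print(s["tool_pos"],s["contact_force"])
im=grab_frame("side"); t=grab_frame("top"); cv2.imwrite("pics/t16.png",t); cv2.imwrite("pics/s16.png",im)
for n,a,b in(("top",t,"pics/top0.png"),("side",im,"pics/side0.png")):
    o=cv2.imread(b); r=(slice(225,282),slice(304,364)) if n=="top" else (slice(226,286),slice(285,346))
    d=cv2.absdiff(a,o).max(2)[r]; print(n,"mean",d.mean().round(2),"n>40",(d>40).sum())
    # dark tabs
    for im_ in(o,a):
        m=((im_.max(2)<70)&(soft(im_)<.11)).astype(np.uint8); w=np.zeros_like(m); w[r]=1
        _,l,st,ce=cv2.connectedComponentsWithStats(m*w)
        print([(s_[4],c.round(1).tolist()) for s_,c in zip(st[1:],ce[1:]) if s_[4]>6])
    print(bfit(n,a,can,(.575,.023),34 if n=="top" else 42)[0],bfit(n,o,can,(.575,.023),34 if n=="top" else 42)[0])
```

```text
[ 0.47664066 -0.2661302   0.22707272] [-0.11430061 -0.98362103 -0.01314654]
top mean 7.46 n>40 107
[(np.int32(49), [341.7, 246.2]), (np.int32(70), [324.2, 255.2]), (np.int32(8), [321.5, 279.9])]
[(np.int32(52), [342.5, 246.1]), (np.int32(70), [324.5, 254.1])]
[0.5737 0.0242] [0.572  0.0243]
side mean 7.21 n>40 111
[(np.int32(83), [317.0, 243.6])]
[(np.int32(81), [316.0, 243.1])]
[0.5799 0.0212] [0.5792 0.0209]
```

The tabs match the starting picture: 19.7 px apart now against 19.7 px before, with equal dark areas. The cap is seated within about 3° of locked, and the arm is clear. I'm handing in.

```bash
python3 -c "
from plant import job_done
print(job_done())"
```

```text
the job is handed in; nothing more can be done
None
```

I handed the job in: by the final camera and force readings, all three cartridges are upright in their own bores and the cap is back on, fully down and locked with both tabs out; the judging call returned no verdict.

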